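Fit the massing blocks into the site model and hang up their basket

ROBOT

A 7-joint arm with a two-finger parallel gripper is mounted at the origin on the work surface. World frame = base frame: x ahead of the robot, y to its left, z up, the work surface at z = 0. Lengths are in mm, angles in rad, forces in N, time in s.
With the tool pointing down it reaches from about 425 to 875 mm from the base axis. Payload 4.7 kg.
Tool frame: the origin (TCP) lies midway between the tips of the shut fingers; the grasp point (between the pads) lies 19 mm behind it; z points along the fingers, y is the line along which they close (so a half turn about z gives the same grasp; the last joint's range is limited). The gripper opens to 85 mm and grips with 20 to 120 N. Pads are 22 mm wide; open, the fingers measure 114 mm over their backs; the gripper's body (76 mm by 85 mm) begins 54 mm behind the grasp point. The pads swing forward as they close: fully open they stand 13 mm farther back than shut.
Start: joints at [0.014, 0.321, -0.07, 1.45, 0.023, 1.371, -0.057], TCP at [650.019, -0.025, 231.349] pointing down, gripper open.
Joint ranges: [-2.86, 2.86], [-0.3, 2.09], [-1.38, 1.24], [0.06, 2.45], [-1.56, 4.7], [0.09, 2.05], [-2.69, 2.69]. Speed limits (rad/s): [2.57, 2.57, 3.14, 3.14, 3.14, 3.14, 3.14].

INTERFACE

Orientations are given as a unit quaternion [w, x, y, z].
In Python, from bench import readout, eyes, job gives the robot as it stands.
- The arm moves only by the shell command python3 -m crank 'ROWS' [FORCE]. ROWS is JSON, a list of rows, each a list of 7 numbers: the shift along the tool's x, y, z in mm, then the turn, a rotation vector about the tool's x, y, z in rad, then the opening, from -1 (shut) to 1 (fully open), so that 0 is half open. A call has 1 to 5 rows; each row shifts and turns the commanded pose from where the row before left it, along the tool's axes as they then stand; what a row does not reach is not made up. A row lasts 1/12 s, in which the tool goes at most 41.7 mm and 7.16 degrees, less where a joint would pass 70% of its speed; a pose out of reach is approached as far as the arm can. A call with a gripper value outside its range is refused whole. The fingers move at their own pace and stop on an object; FORCE is the grip in N (left out, the last holds). Time passes only in rows, so rows that do not move let the fingers close. It gives the time, the measured TCP pose, the force, the opening and the grip force at its end, in the units of the state.
- readout.get_obs(): the state, without advancing time (a new reading comes with each control period).
- eyes.snapshot(name): name is "scene" or "side" or "wrist"; returns a dict with "pixels" (384x512x3 uint8, blue, green, red), "mtx" (3x3 intrinsics, pixels), "world_to_cam" (4x4, takes a point from world to camera coordinates). Camera axes: x right, y down, z forward; pixel columns grow to the right and rows downward; lengths in mm; the calibration is good to about 2 mm. A picture is of the moment at which its call begins. There is no depth.
- job.close_job(): hands the job in; it is judged then, once.
The state is a dict: "t": time; "q": joint angles; "qd": joint speeds; "joint_torque": joint torques, N m; "tool_pos": TCP position; "ee_rot": TCP orientation; "contact_force": force on the tool from outside, world axes, zero at the start; "moment": the same for the moment, N m; "opening": opening from 0.0 (shut) to 1.0 (fully open); "gripper_force": force on a finger pad.
Only numpy, scipy, OpenCV 4.12 (cv2) and the standard library are available. Lean on these libraries where they do the work, as an engineer would, in place of code of your own. Each camera call takes 0.05 s, during which the arm holds its last target. There are 200 camera calls.

TASK

Finish the site model on the studio table: take every massing block that is lying there, set it in the plot of its own colour in the plywood base and press it down until its shoulder sits flush on the board. When all of them are home, hang the empty basket by its handle on the double hook of the stand, resting on both prongs, level and let go; leave the other things on the table where they are.

Things in the scene. Friction and masses are not known exactly. Their poses are not given: they have to be found in the camera images.
- block_blue: blue rectangular block, plan 56 (its x) x 36 (its y), body 33 tall; foot 50 x 30 (mm). The weighted foot is 12 mm tall under the body, 3 mm narrower on every side, its lower edge chamfered. Origin: centre of the foot's underside, z up along the block (so the shoulder, the body's underside, is at z = 12). Loose, 70 to 90 g give or take 30 percent, may be absent
- block_white: white square block, plan 40 x 40, body 35 tall; foot 34 x 34 (mm). The weighted foot is 12 mm tall under the body, 3 mm narrower on every side, its lower edge chamfered. Origin: centre of the foot's underside, z up along the block (so the shoulder, the body's underside, is at z = 12). Loose, 70 to 90 g give or take 30 percent, may be absent
- block_yellow: yellow round block, diameter 44, body 34 tall; foot diameter 38 (mm). The weighted foot is 12 mm tall under the body, 3 mm narrower on every side, its lower edge chamfered. Origin: centre of the foot's underside, z up along the block (so the shoulder, the body's underside, is at z = 12). Loose, 70 to 90 g give or take 30 percent, may be absent
- block_green: green square block, plan 48 x 48, body 32 tall; foot 42 x 42 (mm). The weighted foot is 12 mm tall under the body, 3 mm narrower on every side, its lower edge chamfered. Origin: centre of the foot's underside, z up along the block (so the shoulder, the body's underside, is at z = 12). Loose, 70 to 90 g give or take 30 percent, may be absent
- block_orange: orange rectangular block, plan 48 (its x) x 38 (its y), body 34 tall; foot 42 x 32 (mm). The weighted foot is 12 mm tall under the body, 3 mm narrower on every side, its lower edge chamfered. Origin: centre of the foot's underside, z up along the block (so the shoulder, the body's underside, is at z = 12). Loose, 70 to 90 g give or take 30 percent, may be absent
- plot_blue (a point): centre of the mouth of the blue plot, level with the top of the plywood model base. x and y axes are those of the base and of a block fitted straight. The recess has the outline of the blue block's foot, 2 mm larger on every side with a 2 mm chamfer; in it, 5 mm down, lies an ejector plate in blue that yields only to a push of about 5 N, then sinks up to 7.5 mm more and stays down
- plot_white (a point): centre of the mouth of the white plot, level with the top of the plywood model base. x and y axes are those of the base and of a block fitted straight. The recess has the outline of the white block's foot, 2 mm larger on every side with a 2 mm chamfer; in it, 5 mm down, lies an ejector plate in white that yields only to a push of about 5 N, then sinks up to 7.5 mm more and stays down
- plot_yellow (a point): centre of the mouth of the yellow plot, level with the top of the plywood model base. x and y axes are those of the base and of a block fitted straight. The recess has the outline of the yellow block's foot, 2 mm larger on every side with a 2 mm chamfer; in it, 5 mm down, lies an ejector plate in yellow that yields only to a push of about 5 N, then sinks up to 7.5 mm more and stays down
- plot_green (a point): centre of the mouth of the green plot, level with the top of the plywood model base. x and y axes are those of the base and of a block fitted straight. The recess has the outline of the green block's foot, 2 mm larger on every side with a 2 mm chamfer; in it, 5 mm down, lies an ejector plate in green that yields only to a push of about 5 N, then sinks up to 7.5 mm more and stays down
- plot_orange (a point): centre of the mouth of the orange plot, level with the top of the plywood model base. x and y axes are those of the base and of a block fitted straight. The recess has the outline of the orange block's foot, 2 mm larger on every side with a 2 mm chamfer; in it, 5 mm down, lies an ejector plate in orange that yields only to a push of about 5 N, then sinks up to 7.5 mm more and stays down
- board: model base, a fixed plywood slab 170 (x) x 200 (y) x 22 mm, origin at the centre of its underside. Five coloured recesses at x, y = blue (42,-64), white (42,0), yellow (42,64), green (-42,-64), orange (-42,64) mm; a small park with trees 18 mm tall at (-42,0)
- basket: empty aluminium basket, 120 (x) x 140 (y) mm, walls 40 mm tall and 3 mm thick, with a rigid arch handle over its middle: a black bar along y, 12 mm wide in x, 10 mm tall, its centre 120 mm above the basket's underside, carried by two legs at y = +-68 mm (4 mm thick). Origin: centre of its underside; loose, about 250 g; the two ways round are alike
- basket_bar (a point): centre of the basket's black handle bar; axes as the basket's
- hook: fixed stand with a double hook: origin on the table straight below the hook's seat. From a post (16 mm thick, 180 mm tall) at x = +95 mm two steel prongs 8 mm thick at y = +-32 mm run towards -x, sloping gently down to a level seat (x = +12 to -12 mm), and end in tips turned up to 20 mm above the seat at x = -28 mm. Wooden foot 10 mm thick under it, x = 15 to 115, y = +-65 mm
- hook_seat (a point): middle of the double hook's seat, level with the top of the prongs there (160 mm above the table); x points to the post, y across the prongs. A bar hanging there lies along y over both prongs, its centre about 5 mm above this point
- glue: white glue bottle, 48 mm diameter, 130 mm tall; bystander, to be left alone
- tape: ring of yellow tape, 90 mm diameter, 24 mm tall; bystander, to be left alone
- cutter: hand tool with yellow handle lying beyond the base; bystander, to be left alone
- mug: blue mug, 80 mm diameter, 90 mm tall; bystander, to be left alone
- wood_strip: light wooden strip 160 x 20 x 12 mm; bystander, to be left alone
Mind the look-alikes: they are no part of the job. Several things have the shape of the block_orange; the one meant has the colours described above. Of the things that look like the block_green, the larger one is meant.

How it is judged (in metres and radians):
On the way, in this order (a step that is already met when the one before it is completed fails the run):
1. every block present is pressed home in the plot of its own colour (horizontal distance between block_blue and plot_blue below 0.005 m and z of block_blue in the frame of plot_blue between -0.015 and -0.01 m and angle between each of block_blue, block_white, block_yellow, block_green, block_orange's own z axis and vertical below 0.06 rad and horizontal distance between block_white and plot_white below 0.005 m and z of block_white in the frame of plot_white between -0.015 and -0.01 m and horizontal distance between block_yellow and plot_yellow below 0.005 m and z of block_yellow in the frame of plot_yellow between -0.015 and -0.01 m and horizontal distance between block_green and plot_green below 0.005 m and z of block_green in the frame of plot_green between -0.015 and -0.01 m and horizontal distance between block_orange and plot_orange below 0.005 m and z of block_orange in the frame of plot_orange between -0.015 and -0.01 m), for 0.2 s.
2. the basket hangs by its handle on both prongs of the hook, let go (z of basket_bar in the frame of hook_seat between -0.002 and 0.013 m and x of basket_bar in the frame of hook_seat between -0.025 and 0.028 m and y of basket_bar in the frame of hook_seat between -0.04 and 0.04 m and angle between basket's own z axis and vertical below 0.2 rad and contact force between basket and hook above 0.8 N and contact force between basket and the fingers below 0.1 N), for 0.3 s.
At the end, for the whole second after the job is handed in: each block present stands in its own plot within 5 mm of centre, upright within 0.06 rad, shoulder at most 2 mm above the board; the basket hangs by its bar on the hook seat (25 mm along, 40 mm across, -2 to 13 mm above), within 0.2 rad of level, at rest and released (all of step 1 and all of step 2 and linear speed of basket below 0.03 m/s); the robot touches nothing.
It fails at once if a bystander is shoved or tipped (distance of any of glue, tape, cutter, mug, wood_strip from where it was at the start of the episode above 0.03 m).
Of block_blue, block_white, block_yellow, block_green, block_orange only 3 to 5 are there at a start; the rules pass over those that are not, and their reading is None.
At some moment in a run one of block_blue, block_white, block_yellow, block_green, block_orange may be knocked a few centimetres aside while the robot is not near it.
It also fails if it takes over 210 s, if anything falls off the work surface, if the arm or the gripper's body presses on something with over 40 N, if the wrist force passes 120 N, or if a joint passes its speed limit or range.

## Working session

There is one attempt and no reset: what is moved stays moved. The work goes in short steps, Python scripts to look and compute and a shell command to move; the robot and the scene stay as the last step left them, time stands still between calls to the robot, and variables do not carry over. Pictures are saved under pics/ and viewed, at most 14 in all, crops included, and the job is handed in when it is done.

```bash
mkdir -p pics; python3 - <<'E'
from bench import readout, eyes
import cv2
print(readout.get_obs())
for n in ("scene","side","wrist"):
    s=eyes.snapshot(n); cv2.imwrite(f"pics/{n}0.png",cv2.resize(s["pixels"],(800,600),interpolation=cv2.INTER_CUBIC)); print(n,s["mtx"].tolist(),s["world_to_cam"].round(4).tolist())
E
```

```text
{'t': 0.0, 'q': array([ 0.01410145,  0.32182376, -0.070083  ,  1.45167073,  0.02259925,
        1.3707885 , -0.05691096]), 'qd': array([-1.17868913e-03, -8.83555024e-05,  5.63230921e-04,  6.25777688e-04,
       -8.22061774e-04, -7.41710103e-04, -6.34930270e-04]), 'joint_torque': array([-1.25131752e-03, -4.93579853e+01, -3.82724963e-01, -3.14334905e+01,
        1.30020955e-02,  1.12603378e-02,  4.26072404e-06]), 'tool_pos': array([ 6.49466926e+02, -5.08117867e-02,  2.30225129e+02]), 'ee_rot': array([-6.37533784e-04,  7.07100707e-01,  7.07112215e-01, -7.06578743e-04]), 'contact_force': array([-0.11988555,  0.24846737, -0.8341912 ]), 'moment': array([0.03541029, 0.00423508, 0.03722496]), 'gripper_force': 0.0, 'opening': 1.0028320498411447}
scene [[389.6574616100605, 0.0, 252.17378145018054], [0.0, 389.6574616100605, 198.07271588665472], [0.0, 0.0, 1.0]] [[-0.6426, 0.7662, 0.0035, 404.906], [0.6347, 0.5349, -0.5578, -239.9035], [-0.4292, -0.3562, -0.83, 1483.9545], [0.0, 0.0, 0.0, 1.0]]
side [[466.33963091192487, 0.0, 249.67854322541865], [0.0, 466.33963091192487, 191.3615927323698], [0.0, 0.0, 1.0]] [[-0.9184, -0.3953, -0.0169, 484.8969], [-0.2439, 0.5992, -0.7626, 286.7381], [0.3116, -0.6962, -0.6467, 1140.3395], [0.0, 0.0, 0.0, 1.0]]
wrist [[317.15598476661677, 0.0, 259.4924567728299], [0.0, 317.15598476661677, 189.88469169058237], [0.0, 0.0, 1.0]] [[1.0, -0.0, -0.0029, -648.9807], [0.0009, -0.9514, 0.3079, -40.4598], [-0.0028, -0.3079, -0.9514, 381.0974], [0.0, 0.0, 0.0, 1.0]]
```

View pics/scene0.png

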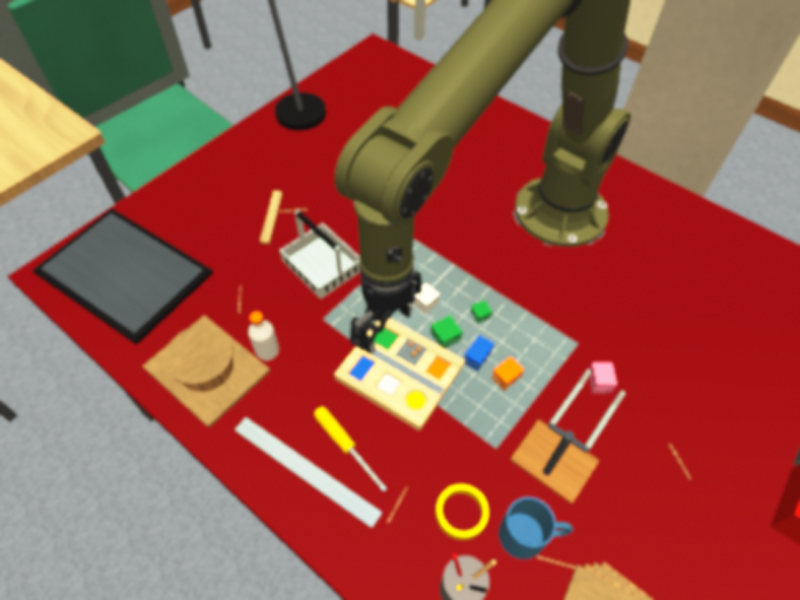

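View pics/side0.png

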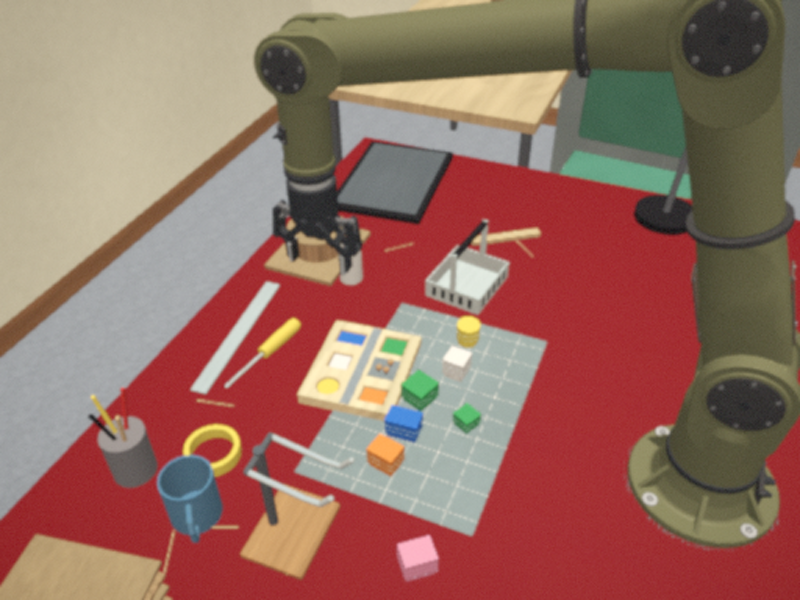

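The scene view shows all five blocks on the mat: white (427,295), green large (447,330), small green (481,310), blue (479,352) and orange (508,372) in the scene picture, with yellow at (468,330) in the side picture. The basket's bar is at (317,229) scene. The hook's seat tips are near (590,375) and (622,395).

View pics/wrist0.png

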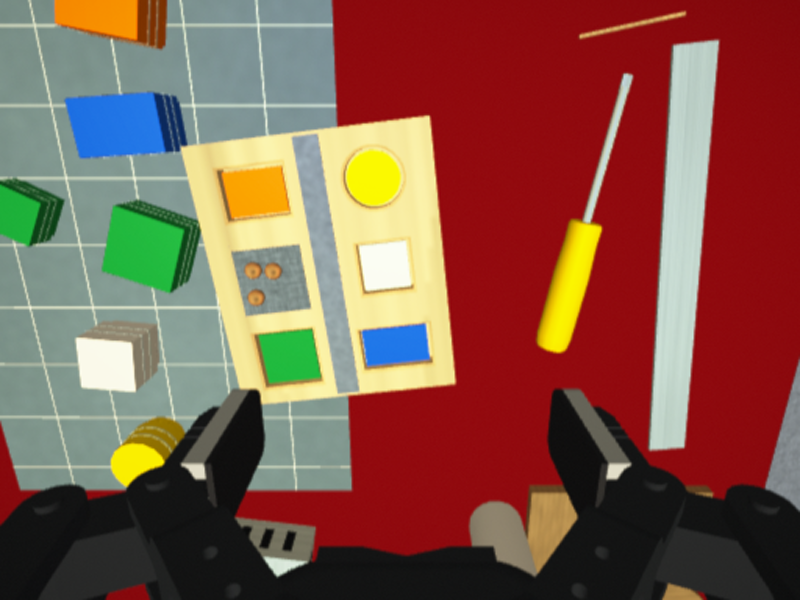

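```bash
cat > h.py <<'E'
import numpy as np, cv2
from scipy.optimize import minimize
from bench import readout, eyes
R={'blue':([100,130,60],[125,255,255]),'yellow':([22,110,90],[34,255,255]),'green':([45,110,40],[80,255,255]),
   'orange':([8,150,120],[20,255,255]),'white':([0,0,165],[179,60,255])}
DIM={'blue':(56,36,33),'white':(40,40,35),'yellow':(44,44,34),'green':(48,48,32),'orange':(48,38,34)}
def proj(s,P):
    P=np.atleast_2d(P); C=P@s['world_to_cam'][:3,:3].T+s['world_to_cam'][:3,3]
    p=C@s['mtx'].T; return p[:,:2]/p[:,2:]
def back(s,uv,z):
    "pixel -> world point on plane z"
    Rm=s['world_to_cam'][:3,:3]; t=s['world_to_cam'][:3,3]; c=-Rm.T@t
    d=Rm.T@np.linalg.inv(s['mtx'])@np.array([uv[0],uv[1],1.]); return c+d*(z-c[2])/d[2]
def blobs(s,col,amin=60):
    hsv=cv2.cvtColor(s['pixels'],cv2.COLOR_BGR2HSV); m=cv2.inRange(hsv,np.array(R[col][0]),np.array(R[col][1]))
    n,l,st,ce=cv2.connectedComponentsWithStats(m); return [(l==i,int(st[i,4]),ce[i]) for i in range(1,n) if st[i,4]>amin]
def verts(col,x,y,a,z0=0):
    dx,dy,h=DIM[col]; c,s=np.cos(a),np.sin(a); V=[]
    if col=='yellow': base=[(22*np.cos(t),22*np.sin(t)) for t in np.arange(0,6.28,.3)]
    else: base=[(i*dx/2,j*dy/2) for i in(-1,1) for j in(-1,1)]
    for sc,zz in((0,12),(0,12+h),(3,0)):
        for bx,by in base:
            k=1-sc/max(abs(bx),abs(by),1); bx2,by2=bx*k,by*k
            V.append((x+c*bx2-s*by2,y+s*bx2+c*by2,z0+zz))
    return np.array(V)
def fit(views,col,x0,y0,z0=0):
    "views: list of (snap,mask); silhouette fit -> x,y,yaw,cost"
    def cost(p):
        e=0
        for s,m in views:
            h=cv2.convexHull((proj(s,verts(col,*p[:3],z0))*16).astype(np.int32)); im=np.zeros(m.shape,np.uint8)
            cv2.fillConvexPoly(im,h,255,cv2.LINE_AA,4); f=im/255.; e+=np.abs(f-m).sum()/m.sum()
        return e
    best=None
    for a in ([0] if col=='yellow' else np.arange(0,np.pi if col in('blue','orange') else np.pi/2,np.pi/8)):
        sim=np.array([[x0,y0,a],[x0+12,y0,a],[x0,y0+12,a],[x0,y0,a+.3]])
        r=minimize(cost,[x0,y0,a],method='Nelder-Mead',options=dict(initial_simplex=sim,xatol=.05,fatol=1e-4))
        if best is None or r.fun<best.fun: best=r
    return best.x,best.fun
E
python3 - <<'E'
from h import *
for n in ('scene','side','wrist'):
    s=eyes.snapshot(n)
    for c in R:
        print(n,c,[(a,ce.round(0).tolist(),back(s,ce,25)[:2].round(0).tolist()) for m,a,ce in blobs(s,c) if a<20000 and abs(back(s,ce,25)[1])<400 and 300<back(s,ce,25)[0]<900])
E
```

```text
scene blue [(228, [306.0, 225.0], [464.0, 83.0]), (98, [231.0, 235.0], [644.0, -74.0]), (463, [336.0, 339.0], [698.0, 348.0])]
scene yellow [(163, [237.0, 136.0], [321.0, -334.0]), (160, [266.0, 255.0], [629.0, 52.0]), (260, [213.0, 274.0], [774.0, -27.0]), (432, [295.0, 327.0], [741.0, 247.0])]
scene green [(118, [308.0, 198.0], [378.0, 29.0]), (258, [285.0, 211.0], [466.0, 3.0]), (131, [246.0, 216.0], [561.0, -85.0])]
scene orange [(66, [164.0, 203.0], [697.0, -323.0]), (366, [132.0, 237.0], [847.0, -303.0]), (226, [135.0, 243.0], [854.0, -280.0]), (119, [280.0, 234.0], [544.0, 41.0]), (233, [324.0, 238.0], [466.0, 154.0]), (109, [246.0, 260.0], [677.0, 17.0]), (105, [213.0, 274.0], [775.0, -29.0]), (1429, [355.0, 295.0], [563.0, 323.0]), (130, [295.0, 327.0], [743.0, 247.0]), (96, [296.0, 326.0], [739.0, 246.0])]
scene white [(683, [202.0, 167.0], [510.0, -331.0]), (5436, [310.0, 221.0], [444.0, 85.0]), (95, [221.0, 167.0], [466.0, -280.0]), (313, [222.0, 199.0], [562.0, -187.0]), (193, [168.0, 216.0], [723.0, -275.0]), (64, [261.0, 226.0], [559.0, -22.0]), (246, [261.0, 238.0], [
[... 1560 characters left out ...]
0], [466.0, 4.0]), (1082, [185.0, 227.0], [560.0, -81.0])]
wrist orange [(1646, [73.0, 12.0], [467.0, 149.0]), (1256, [162.0, 123.0], [544.0, 42.0]), (75, [161.0, 173.0], [538.0, -14.0]), (72, [174.0, 173.0], [552.0, -14.0]), (70, [163.0, 190.0], [538.0, -34.0])]
wrist white [(4109, [66.0, 198.0], [424.0, -44.0]), (978, [155.0, 43.0], [544.0, 121.0]), (63, [74.0, 43.0], [462.0, 121.0]), (6547, [435.0, 151.0], [845.0, 11.0]), (457, [388.0, 93.0], [785.0, 73.0]), (2240, [206.0, 159.0], [590.0, 2.0]), (873, [246.0, 169.0], [634.0, -10.0]), (380, [193.0, 281.0], [564.0, -157.0]), (88, [125.0, 300.0], [474.0, -186.0]), (89, [394.0, 301.0], [824.0, -185.0]), (175, [180.0, 361.0], [538.0, -286.0])]
```

```bash
cat >> h.py <<'E'
PL={'blue':(42,-64),'white':(42,0),'yellow':(42,64),'green':(-42,-64),'orange':(-42,64)}
R['blue']=([100,130,40],[125,255,255]); R['green']=([45,110,25],[80,255,255])
def near(s,col,x,y,z=25,amin=60,rad=45):
    "union of colour blobs near a world point"
    m=np.zeros(s['pixels'].shape[:2],bool)
    for b,a,ce in blobs(s,col,10):
        if np.hypot(*(back(s,ce,z)[:2]-(x,y)))<rad: m|=b
    return m
E
python3 - <<'E'
from h import *
S={n:eyes.snapshot(n) for n in('scene','side','wrist')}
s=S['wrist']
A=[];B=[]
for c,(x,y) in dict(blue=(641,-72),green=(560,-81),yellow=(627,52),orange=(544,42)).items():
    m=near(s,c,x,y,rad=8); 
    cs=cv2.findContours(m.astype(np.uint8),0,1)[0]; h=max(cs,key=cv2.contourArea)
    (cx,cy),_,_=cv2.minAreaRect(h); p=back(s,(cx,cy),17)[:2]; A.append(PL[c]);B.append(p)
A=np.array(A,float);B=np.array(B)
M,_=cv2.estimateAffinePartial2D(A,B); 
a=A-A.mean(0);b=B-B.mean(0); yaw=np.arctan2((a[:,0]*b[:,1]-a[:,1]*b[:,0]).sum(),(a*b).sum())
Rm=np.array([[np.cos(yaw),-np.sin(yaw)],[np.sin(yaw),np.cos(yaw)]]); t=(B-A@Rm.T).mean(0)
print('board',t.round(1),yaw.round(4),'scale',np.hypot(*M[:,0]).round(3),'res',(B-A@Rm.T-t).round(1).tolist())
for c,v in PL.items(): print(c,(Rm@v+t).round(1))
for c,(x,y,vs) in dict(blue=(462,85,'wrist scene side'),green=(466,2,'wrist scene side'),orange=(467,152,'scene side'),yellow=(438,-165,'side')).items():
    for v in vs.split()+[vs]:
        V=[(S[k],near(S[k],c,x,y)) for k in v.split()]; p,f=fit(V,c,x,y); print(c,v,p.round(2),round(f,3))
# white
hsv=cv2.cvtColor(s['pixels'],cv2.COLOR_BGR2HSV); m=((hsv[...,2]>205)&(hsv[...,1]<50)).astype(np.uint8)
n,l,st,ce=cv2.connectedComponentsWithStats(m)
for i in range(1,n):
    if st[i,4]>300: r=cv2.minAreaRect(np.argwhere(l==i)[:,::-1].astype(np.float32)); print('white',st[i,4],r,back(s,r[0],47)[:2].round(1))
E
```

```text
board [591.3 -16.7] 0.12 scale 1.003 res [[0.2, -0.4], [0.1, 0.1], [0.3, 0.1], [-0.6, 0.1]]
blue [640.7 -75.2]
white [633.  -11.7]
yellow [625.4  51.9]
green [557.3 -85.3]
orange [542.   41.8]
blue wrist [4.6736e+02 8.5620e+01 6.0000e-02] 0.126
blue scene [4.6369e+02 8.3380e+01 2.3000e-01] 0.365
blue side [467.63  84.79   3.53] 0.517
blue wrist scene side [467.22  85.59   3.23] 1.111
green wrist [470.06   5.03   1.25] 0.147
green scene [466.65   1.61   0.95] 0.363
green side [ 4.7079e+02 -1.8400e+00  2.5000e-01] 0.74
green wrist scene side [ 4.6951e+02  5.0500e+00 -2.5000e-01] 1.388
orange scene [4.6449e+02 1.5442e+02 1.0000e-02] 0.354
orange side [470.83 150.47   1.63] 0.597
orange scene side [4.6771e+02 1.5525e+02 5.0000e-02] 1.008
yellow side [ 4.4026e+02 -1.7131e+02  3.4000e-01] 0.361
yellow side [ 4.4026e+02 -1.7131e+02  3.4000e-01] 0.361
white 5575 ((434.7355041503906, 157.08523559570312), (25.284772872924805, 259.65911865234375), 3.945185899734497) [833.4   9.2]
white 853 ((245.44879150390625, 169.56483459472656), (28.9182071685791, 29.96977996826172), 83.2901611328125) [634.9  -4.3]
white 1132 ((66.5, 234.5), (37.0, 37.0), 90.0) [430.5 -80.4]
```

```bash
python3 -m crank '[[12,-35,0,0,0,0,1],[12,-35,0,0,0,0,1],[12,-35,0,0,0,0,1],[12,-35,0,0,0,0,1],[12,-35,0,0,0,0,1]]' 60
python3 -m crank '[[0,0,0,0,0,0,1],[0,0,0,0,0,0,1]]'
cat >> h.py <<'E'
def top(s,col,x,y,z=45,rad=40):
    "top face seen by the wrist: centre, yaw of block x, side lengths (world mm)"
    hsv=cv2.cvtColor(s['pixels'],cv2.COLOR_BGR2HSV); V=hsv[...,2]
    m=(V>205)&(hsv[...,1]<50) if col=='white' else near(s,col,x,y,z,rad=rad)
    if col!='white':
        if col!='yellow' or True:
            th,_=cv2.threshold(V[m].reshape(-1,1),0,255,cv2.THRESH_OTSU); 
            if np.mean(V[m]<=th)>.08 and np.median(V[m][V[m]<=th])<.75*np.median(V[m][V[m]>th]): m=m&(V>th)
    n,l,st,ce=cv2.connectedComponentsWithStats(cv2.morphologyEx(m.astype(np.uint8),cv2.MORPH_CLOSE,np.ones((3,3))))
    ok=[i for i in range(1,n) if st[i,4]>150 and np.hypot(*(back(s,ce[i],z)[:2]-(x,y)))<rad]
    if not ok: return None
    i=max(ok,key=lambda i:st[i,4]); c=max(cv2.findContours((l==i).astype(np.uint8),0,1)[0],key=cv2.contourArea)
    w=np.float32([back(s,p[0],z)[:2] for p in c]); r=cv2.minAreaRect(w); (cx,cy),(a,b),an=r; an=np.radians(an)
    if (a<b): a,b,an=b,a,an+np.pi/2
    an=(an+np.pi/2)%np.pi-np.pi/2
    if col in('white','green'): an=(an+np.pi/4)%(np.pi/2)-np.pi/4
    return np.round([cx,cy,an,a,b],2)
def pose():
    o=readout.get_obs(); w,x,y,z=o['ee_rot']; tx=np.array([1-2*(y*y+z*z),2*(x*y+w*z),2*(x*z-w*y)])
    # psi: yaw of tool y (closing line); tool x = psi+90deg
    psi=np.arctan2(tx[1],tx[0])-np.pi/2; return o,o['tool_pos'],psi
def plan(x,y,yaw,z):
    "tool-frame shifts from here: rotate first, then shift"
    o,p,psi=pose(); d=(yaw-psi+np.pi/2)%np.pi-np.pi/2
    D=np.array([x,y])-p[:2]; f=lambda a:(D@[-np.sin(a),np.cos(a)],D@[np.cos(a),np.sin(a)])
    print('pos',p.round(1),'psi %.3f q7 %.2f'%(psi,o['q'][6]),'| turn z %.3f'%(-d),'| shift before turn x,y %.1f %.1f'%f(psi),'| after turn %.1f %.1f'%f(psi+d),'| dz %.1f'%(p[2]-z))
E
python3 - <<'E'
from h import *
s=eyes.snapshot('wrist'); cv2.imwrite('pics/w1.png',cv2.resize(s['pixels'],(800,600)))
for c,x,y in [('blue',465,85),('green',468,3),('orange',467,153),('white',430,-80),('yellow',439,-168)]:
    print(c,top(s,c,x,y))
p=top(s,'blue',465,85); print(fit([(s,near(s,'blue',465,85))],'blue',p[0],p[1])); plan(p[0],p[1],p[2],100)
E
```

```text
t: 0.87
tool_pos: [473.3, 60.4, 231.2]
ee_rot: [0.0, 0.707, 0.707, 0.0]
contact_force: [0.2, 1.2, 0.8]
opening: 0.996
gripper_force: 0.0
t: 1.03
tool_pos: [473.9, 60.7, 232.0]
ee_rot: [0.001, 0.706, 0.708, 0.0]
contact_force: [0.8, -0.2, 0.3]
opening: 1.0
gripper_force: 0.0
blue [4.6706e+02 8.5570e+01 6.0000e-02 5.5180e+01 3.5020e+01]
green [ 4.7028e+02  6.0200e+00 -3.5000e-01  4.7510e+01  4.7140e+01]
orange [ 4.6907e+02  1.5666e+02 -1.9000e-01  4.7950e+01  3.7620e+01]
white [ 4.3181e+02 -7.9750e+01 -1.0000e-01  4.0300e+01  3.9100e+01]
yellow [ 4.4023e+02 -1.6602e+02 -1.5000e-01  4.2620e+01  3.9820e+01]
(array([466.96402405,  85.33100135,   3.20238824]), np.float64(0.0998852518420099))
pos [475.2  60.  232. ] psi 0.001 q7 -0.18 | turn z -0.059 | shift before turn x,y 25.6 -8.1 | after turn 26.0 -6.6 | dz 132.0
```

View pics/w1.png

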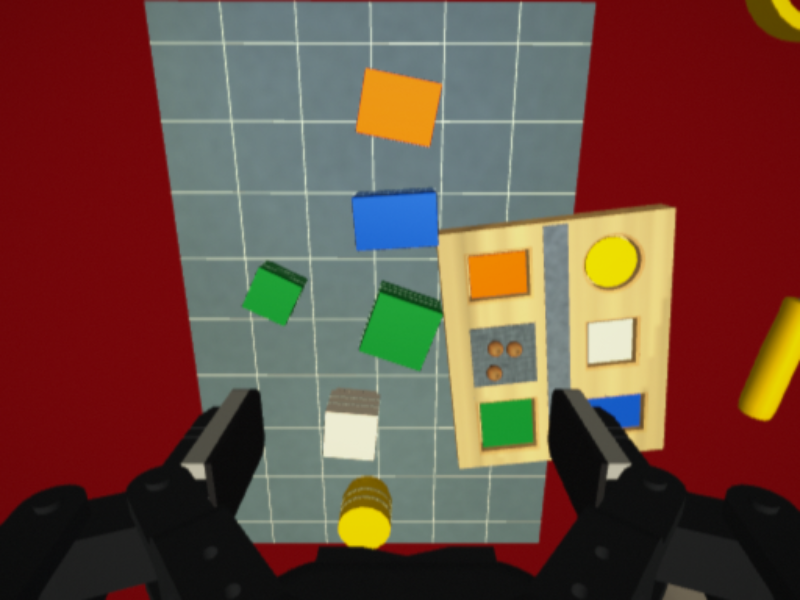

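The wrist picture shows all five blocks clearly: orange (399,107), blue (396,220), large green (401,326), white (351,436) and yellow (364,525). Blue and green lie close to the board, so I'll grip blue across its 36 mm side.

```bash
python3 -m crank '[[0,0,9,0,0,0.12,0.3],[0,0,9,0,0,0.12,0.3],[0,0,9,0,0,0.12,0.3],[0,0,9,0,0,0.12,0.3],[0,0,9,0,0,0.12,0.3]]' 60 >/dev/null
python3 -m crank '[[0,0,9,0,0,0.12,0.3],[0,0,9,0,0,0.12,0.3],[0,0,9,0,0,0.12,0.3],[0,0,9,0,0,0.12,0.3],[0,0,9,0,0,0.12,0.3]]' >/dev/null
python3 -m crank '[[0,0,9,0,0,0.12,0.3],[0,0,9,0,0,0.12,0.3],[0,0,0,0,0,0.071,0.3],[-6.5,-25.9,0,0,0,0,0.3],[0,0,0,0,0,0,0.3]]'
python3 - <<'E'
from h import *
plan(467,85.5,0.06-np.pi/2,16)
s=eyes.snapshot('wrist'); print(top(s,'blue',467,85.5)); print([readout.get_obs()['tool_pos'].round(1) for _ in range(2)])
E
```

```text
t: 2.33
tool_pos: [467.2, 88.8, 123.0]
ee_rot: [-0.001, 1.0, 0.031, -0.0]
contact_force: [-1.1, 0.4, -0.1]
opening: 0.65
gripper_force: 0.0
pos [467.2  88.8 123. ] psi -1.509 q7 -1.76 | turn z 0.002 | shift before turn x,y -0.4 3.3 | after turn -0.4 3.3 | dz 107.0
[4.6719e+02 8.5450e+01 6.0000e-02 5.4180e+01 3.5410e+01]
[array([467.7,  87.2, 123.2]), array([467.7,  87.2, 123.2])]
```

```bash
python3 -m crank '[[0,0,36,0,0,0,0.3],[0,0,36,0,0,0,0.3],[0,0,35,0,0,0,0.3],[0,0,0,0,0,0,0.3]]'
python3 -m crank '[[0,0,0,0,0,0,-1],[0,0,0,0,0,0,-1],[0,0,0,0,0,0,-1],[0,0,0,0,0,0,-1]]' 60
python3 -c "
from h import *
plan(467,85.5,.06-np.pi/2,16)"
```

```text
t: 2.72
tool_pos: [462.6, 83.4, 10.4]
ee_rot: [0.001, 1.0, 0.03, -0.006]
contact_force: [-1.2, -0.5, 0.2]
opening: 0.65
gripper_force: 0.0
t: 3.05
tool_pos: [468.4, 85.3, 18.2]
ee_rot: [-0.0, 1.0, 0.03, 0.001]
contact_force: [-0.7, -0.6, -0.7]
opening: 0.409
gripper_force: 61.6
pos [468.4  85.3  18.2] psi -1.511 q7 -1.78 | turn z -0.001 | shift before turn x,y -1.4 -0.2 | after turn -1.4 -0.2 | dz 2.2
```

```bash
python3 -m crank '[[0,0,-40,0,0,0,-1],[0,0,-40,0,0,-0.06,-1],[22,26,0,0,0,0,-1],[22,26,0,0,0,0,-1],[22,26,0,0,0,0,-1]]' >/dev/null
python3 -m crank '[[22,26,0,0,0,0,-1],[22,26,0,0,0,0,-1],[22,26,0,0,0,0,-1],[21.3,24.3,0,0,0,0,-1],[0,0,36,0,0,0,-1]]'
python3 -m crank '[[0,0,0,0,0,0,-1],[0,0,0,0,0,0,-1]]'
python3 - <<'E'
from h import *
plan(640.7,-75.2,.12-np.pi/2,60)
s=eyes.snapshot('wrist'); cv2.imwrite('pics/w2.png',s['pixels'])
P=pose()[1]; print(top(s,'blue',640.7,-75.2,z=P[2]-16+45))
E
```

```text
t: 3.88
tool_pos: [652.1, -83.3, 70.0]
ee_rot: [0.004, 0.998, 0.057, 0.011]
contact_force: [2.1, -1.1, 0.5]
opening: 0.413
gripper_force: 61.7
t: 4.05
tool_pos: [640.0, -75.3, 59.8]
ee_rot: [-0.0, 0.998, 0.06, -0.001]
contact_force: [-0.8, 0.3, 0.4]
opening: 0.415
gripper_force: 61.7
pos [640.  -75.3  59.8] psi -1.451 q7 -1.39 | turn z -0.001 | shift before turn x,y 0.7 -0.0 | after turn 0.7 -0.0 | dz -0.2
[ 6.4138e+02 -7.5300e+01  1.2000e-01  5.3820e+01  3.4480e+01]
```

View pics/w2.png

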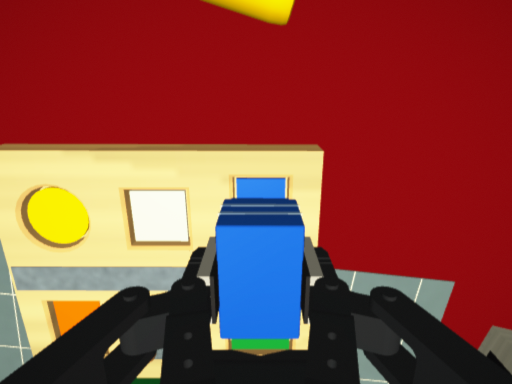

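Blue hangs straight over its plot: block face about (260,280), blue plate visible at (260,188). Going down.

```bash
python3 -m crank '[[0,0,16,0,0,0,-1],[0,0,6,0,0,0,-1],[0,0,4,0,0,0,-1],[0,0,0,0,0,0,-1]]'
python3 -m crank '[[0,0,4,0,0,0,-1],[0,0,4,0,0,0,-1],[0,0,2,0,0,0,-1],[0,0,0,0,0,0,-1],[0,0,0,0,0,0,-1]]'
```

```text
t: 4.43
tool_pos: [640.6, -74.6, 34.8]
ee_rot: [-0.0, 0.998, 0.06, 0.0]
contact_force: [-0.6, 0.4, -0.8]
opening: 0.411
gripper_force: 61.7
t: 4.85
tool_pos: [641.4, -74.8, 27.4]
ee_rot: [-0.0, 0.998, 0.06, 0.001]
contact_force: [-6.6, 2.3, 14.8]
opening: 0.41
gripper_force: 63.6
```

```bash
python3 -m crank '[[0,0,2,0,0,0,-1],[0,0,0,0,0,0,-1],[0,0,0,0,0,0,-1]]'
python3 -m crank '[[0,0,-3,0,0,0,-1],[0,0,0,0,0,0,-0.1],[0,0,0,0,0,0,0.1],[0,0,0,0,0,0,0.1]]'
```

```text
t: 5.1
tool_pos: [641.5, -74.8, 27.3]
ee_rot: [-0.0, 0.998, 0.06, 0.001]
contact_force: [-10.3, 1.2, 25.2]
opening: 0.409
gripper_force: 65.0
t: 5.43
tool_pos: [640.7, -75.4, 24.8]
ee_rot: [0.0, 0.998, 0.06, -0.0]
contact_force: [-0.6, 0.3, 0.0]
opening: 0.549
gripper_force: 0.0
```

```bash
python3 -m crank '[[0,0,-20,0,0,0,0.2],[0,0,-40,0,0,0,1],[0,0,-40,0,0,0,1],[-26.5,-17,0,0,0,-0.0,1],[-26.5,-17,0,0,0,0,1]]' >/dev/null
python3 -m crank '[[-26.5,-17,0,0,0,0,1],[-26.5,-17,0,0,0,0,1],[-26.5,-17,0,0,0,0,1],[-27,-16,0,0,0,0,0.65],[0,0,0,0,0,-0.12,0.65]]'|sed -n 2p
for i in 1 2 3 4; do :; done
python3 -m crank '[[0,0,0,0,0,-0.12,0.65],[0,0,0,0,0,-0.12,0.65],[0,0,0,0,0,-0.12,0.65],[0,0,0,0,0,-0.12,0.65],[0,0,0,0,0,-0.12,0.65]]' >/dev/null
python3 -m crank '[[0,0,0,0,0,-0.12,0.65],[0,0,0,0,0,-0.12,0.65],[0,0,0,0,0,-0.12,0.65],[0,0,0,0,0,-0.12,0.65],[0,0,0,0,0,-0.12,0.65]]' >/dev/null
python3 -m crank '[[0,0,0,0,0,-0.12,0.65],[0,0,0,0,0,-0.12,0.65],[0,0,0,0,0,-0.12,0.65],[0,0,0,0,0,-0.12,0.65],[0,0,0,0,0,-0.12,0.65]]' >/dev/null
python3 -m crank '[[0,0,0,0,0,-0.12,0.65],[0,0,0,0,0,-0.12,0.65],[0,0,0,0,0,-0.12,0.65],[0,0,0,0,0,-0.12,0.65],[0,0,0,0,0,-0.12,0.65]]' >/dev/null
python3 -m crank '[[0,0,0,0,0,-0.151,0.65],[0,0,0,0,0,0,0.65],[0,0,0,0,0,0,0.65]]'|sed -n 2,3p
python3 - <<'E'
from h import *
s=eyes.snapshot('wrist'); g=top(s,'green',470,6);print(g)
plan(g[0],g[1],1.22,16)
for n in ('scene','side'):
  s=eyes.snapshot(n)
  for z in (55,): print(n,[(a,back(s,ce,z)[:2].round(0)) for m,a,ce in blobs(s,'blue')])
E
```

```text
tool_pos: [464.7, 8.5, 123.9]
tool_pos: [470.2, 5.9, 124.9]
ee_rot: [-0.0, 0.189, 0.982, -0.0]
[ 4.6988e+02  5.2900e+00 -3.5000e-01  4.7220e+01  4.6790e+01]
pos [470.2   5.9 125. ] psi 1.190 q7 1.12 | turn z -0.030 | shift before turn x,y 0.1 -0.7 | after turn 0.1 -0.7 | dz 109.0
scene [(209, array([645., -71.])), (464, array([708., 348.]))]
side [(216, array([634., -62.]))]
```

```bash
python3 -m crank '[[0,-0.5,0,0,0,-0.027,0.65],[0,0,36,0,0,0,0.65],[0,0,36,0,0,0,0.65],[0,0,37,0,0,0,0.65],[0,0,0,0,0,0,0.65]]' | sed -n 2,4p
python3 -m crank '[[0,0,0,0,0,0,-1],[0,0,0,0,0,0,-1],[0,0,0,0,0,0,-1],[0,0,0,0,0,0,-1]]' 60
python3 -c "
from h import *
plan(557.3,-85.3,.12,50)"
```

```text
tool_pos: [464.2, 5.3, 10.2]
ee_rot: [-0.006, 0.175, 0.985, -0.001]
contact_force: [-1.4, -0.1, -0.2]
t: 9.08
tool_pos: [472.1, 5.6, 18.6]
ee_rot: [0.002, 0.174, 0.985, 0.0]
contact_force: [-0.3, -0.3, -0.6]
opening: 0.55
gripper_force: 61.8
pos [472.1   5.6  18.6] psi 1.221 q7 1.12 | turn z 1.101 | shift before turn x,y -111.2 -56.1 | after turn -100.4 73.7 | dz -31.4
```

```bash
python3 -m crank '[[0,0,-40,0,0,0,-1],[0,0,-40,0,0,0.12,-1],[0,0,0,0,0,0.12,-1],[0,0,0,0,0,0.12,-1],[0,0,0,0,0,0.12,-1]]' >/dev/null
python3 -m crank '[[0,0,0,0,0,0.12,-1],[0,0,0,0,0,0.12,-1],[0,0,0,0,0,0.12,-1],[0,0,0,0,0,0.12,-1],[0,0,0,0,0,0.12,-1]]' >/dev/null
python3 -m crank '[[0,0,0,0,0,0.021,-1],[-25.1,19,0,0,0,0,-1],[-25.1,19,0,0,0,0,-1],[-25.1,19,0,0,0,0,-1],[-25.2,18.8,0,0,0,0,-1]]'  >/dev/null
python3 -m crank '[[0,0,36,0,0,0,-1],[0,0,0,0,0,0,-1],[0,0,0,0,0,0,-1]]'
python3 - <<'E'
from h import *
plan(557.3,-85.3,.12,60)
s=eyes.snapshot('wrist'); P=pose()[1]; print(top(s,'green',557,-85,z=P[2]-16+44))
cv2.imwrite('pics/w3.png',s['pixels'])
E
```

```text
t: 10.58
tool_pos: [556.1, -85.2, 59.4]
ee_rot: [-0.001, 0.663, 0.749, -0.001]
contact_force: [-0.0, 1.1, -0.9]
opening: 0.552
gripper_force: 62.3
pos [556.1 -85.2  59.4] psi 0.121 q7 0.22 | turn z 0.001 | shift before turn x,y -0.3 1.2 | after turn -0.3 1.2 | dz -0.6
[ 5.5585e+02 -8.1800e+01  1.2000e-01  4.6100e+01  4.5280e+01]
```

View pics/w3.png

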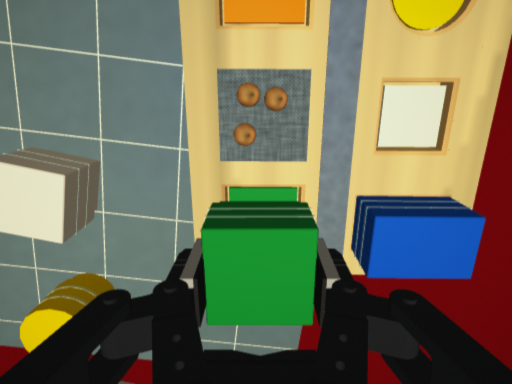

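```bash
python3 - <<'E'
from h import *
s=eyes.snapshot('wrist'); o,P,psi=pose(); print(P.round(1))
hsv=cv2.cvtColor(s['pixels'],cv2.COLOR_BGR2HSV)
g=cv2.inRange(hsv,(45,110,25),(80,255,255))
e=np.array([np.cos(.12),np.sin(.12)]); ex=np.array([-e[1],e[0]])
for r,z in((188,17),(192,17),(195,17),(230,60),(250,88),(280,88),(310,88)):
    c=np.flatnonzero(g[r]); a,b=back(s,(c[0]-.5,r),z)[:2],back(s,(c[-1]+.5,r),z)[:2]; mid=(a+b)/2
    print(r,c[0],c[-1],'width',round(np.hypot(*(b-a)),1),'along closing rel TCP',((mid-P[:2])@e).round(2),'plot rel',((mid-np.array([557.3,-85.3]))@e).round(2))
m=((hsv[...,2]>190)&(hsv[...,1]<50)).astype(np.uint8); m[:,:360]=0; m[:60]=0;m[160:]=0
c=max(cv2.findContours(m,0,1)[0],key=cv2.contourArea); r=cv2.minAreaRect(c); print(r, back(s,r[0],17), 'expect 633,-11.7')
r=np.flatnonzero(g[250:,260])[-1]+250; print('block rear edge row',r,((back(s,(259,r+.5),88)[:2]-P[:2])@ex))
E
```

```text
[558.  -84.6  61.7]
188 227 294 width 42.0 along closing rel TCP -0.16 plot rel 0.66
192 227 294 width 42.1 along closing rel TCP -0.15 plot rel 0.67
195 227 294 width 42.3 along closing rel TCP -0.15 plot rel 0.68
230 201 318 width 58.6 along closing rel TCP -0.71 plot rel 0.12
250 202 316 width 46.9 along closing rel TCP -0.88 plot rel -0.05
280 204 315 width 47.3 along closing rel TCP -0.65 plot rel 0.18
310 206 313 width 47.2 along closing rel TCP -0.62 plot rel 0.2
((408.0, 115.5), (59.0, 66.0), 90.0) [634.30630866 -11.4352118   17.        ] expect 633,-11.7
block rear edge row 324 -21.475385264782812
```

```bash
python3 -m crank '[[-1,0.5,16,0,0,0,-1],[0,0,6,0,0,0,-1],[0,0,4,0,0,0,-1],[0,0,0,0,0,0,-1]]'
python3 -m crank '[[0,0,4,0,0,0,-1],[0,0,4,0,0,0,-1],[0,0,2,0,0,0,-1],[0,0,2,0,0,0,-1],[0,0,0,0,0,0,-1]]'
python3 -m crank '[[0,0,0,0,0,0,-1],[0,0,0,0,0,0,-1]]'
```

```text
t: 11.02
tool_pos: [558.1, -85.6, 34.8]
ee_rot: [0.0, 0.663, 0.749, 0.0]
contact_force: [0.1, 0.5, -1.2]
opening: 0.55
gripper_force: 62.6
t: 11.43
tool_pos: [558.9, -85.9, 28.0]
ee_rot: [0.0, 0.663, 0.748, 0.0]
contact_force: [-14.8, 3.1, 35.0]
opening: 0.551
gripper_force: 66.8
t: 11.6
tool_pos: [558.8, -85.9, 28.0]
ee_rot: [0.0, 0.663, 0.748, 0.0]
contact_force: [-15.1, 3.0, 34.5]
opening: 0.55
gripper_force: 66.8
```

```bash
python3 -m crank '[[0,0,-4,0,0,0,-1],[0,0,0,0,0,0,0.3],[0,0,0,0,0,0,0.3],[0,0,-20,0,0,0,0.3],[0,0,-40,0,0,0,0.3]]'|sed -n 2,6p
python3 -m crank '[[0,0,-40,0,0,0.11,0.8],[0,0,0,0,0,0.11,0.8],[-1.5,-31.5,0,0,0,0,0.8],[-1.5,-31.5,0,0,0,0,0.8],[-1.5,-31.5,0,0,0,0,0.8]]' >/dev/null
python3 -m crank '[[-1.7,-31.6,0,0,0,0,0.8],[0,0,0,0,0,0,0.8],[0,0,0,0,0,0,0.8]]'
python3 - <<'E'
from h import *
s=eyes.snapshot('wrist'); 
for c,x,y in (('white',432,-80),('yellow',440,-166)): print(c,top(s,c,x,y))
g=top(s,'white',432,-80); plan(g[0],g[1],g[2],16)
cv2.imwrite('pics/w4.png',s['pixels'])
E
```

```text
tool_pos: [553.6, -85.6, 81.2]
ee_rot: [-0.005, 0.663, 0.748, -0.003]
contact_force: [0.2, -0.2, 0.1]
opening: 0.65
gripper_force: 0.0
t: 12.68
tool_pos: [430.7, -79.8, 125.8]
ee_rot: [-0.0, 0.742, 0.671, -0.0]
contact_force: [0.3, -0.2, 0.9]
opening: 0.904
gripper_force: 0.0
white [ 4.3294e+02 -8.0440e+01 -1.3000e-01  4.2660e+01  4.2020e+01]
yellow [ 440.29 -167.93    1.47   43.13   42.57]
pos [432.2 -79.8 126.2] psi -0.100 q7 0.02 | turn z 0.030 | shift before turn x,y -0.5 0.8 | after turn -0.5 0.8 | dz 110.2
```

```bash
python3 -m crank '[[-0.6,0.6,0,0,0,0.015,0.8],[0,0,36,0,0,0,0.6],[0,0,37,0,0,0,0.5],[0,0,37,0,0,0,0.5],[0,0,0,0,0,0,0.5]]' | sed -n 2,4p
python3 -m crank '[[0,0,0,0,0,0,-1],[0,0,0,0,0,0,-1],[0,0,0,0,0,0,-1],[0,0,0,0,0,0,-1]]' 60
python3 -c "
from h import *
plan(633,-11.7,.12,50)"
```

```text
tool_pos: [427.8, -79.6, 10.2]
ee_rot: [-0.005, 0.747, 0.665, -0.004]
contact_force: [-1.4, -0.9, 0.5]
t: 13.48
tool_pos: [434.7, -80.7, 18.5]
ee_rot: [0.002, 0.747, 0.665, 0.001]
contact_force: [0.3, -0.3, -1.1]
opening: 0.46
gripper_force: 60.3
pos [434.7 -80.7  18.5] psi -0.115 q7 0.01 | turn z -0.235 | shift before turn x,y 91.3 189.1 | after turn 44.7 205.1 | dz -31.5
```

```bash
python3 -m crank '[[0,0,-40,0,0,0,-1],[0,0,-40,0,0,-0.12,-1],[0,0,0,0,0,-0.115,-1],[7.4,34.6,0,0,0,0,-1],[7.4,34.6,0,0,0,0,-1]]' >/dev/null
python3 -m crank '[[7.4,34.6,0,0,0,0,-1],[7.4,34.6,0,0,0,0,-1],[7.4,34.6,0,0,0,0,-1],[7.2,34.5,0,0,0,0,-1],[0,0,36,0,0,0,-1]]' >/dev/null
python3 -m crank '[[0,0,0,0,0,0,-1],[0,0,0,0,0,0,-1]]'
python3 - <<'E'
from h import *
plan(633,-11.7,.12,60)
s=eyes.snapshot('wrist'); P=pose()[1]; print(top(s,'white',633,-11,z=P[2]-16+47))
cv2.imwrite('pics/w5.png',s['pixels'])
E
```

```text
t: 14.48
tool_pos: [632.1, -11.6, 59.6]
ee_rot: [-0.001, 0.663, 0.748, -0.001]
contact_force: [-0.5, -1.0, -0.6]
opening: 0.46
gripper_force: 60.8
pos [632.1 -11.6  59.6] psi 0.120 q7 0.08 | turn z 0.000 | shift before turn x,y -0.2 0.9 | after turn -0.2 0.9 | dz -0.4
[ 6.3184e+02 -8.0700e+00  1.2000e-01  3.8100e+01  3.7000e+01]
```

View pics/w5.png

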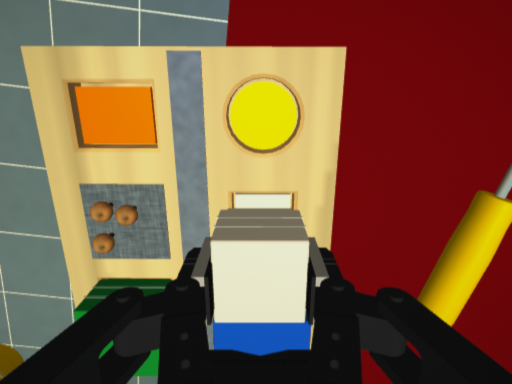

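```bash
python3 - <<'E'
from h import *
s=eyes.snapshot('wrist')
for c,x,y in (('yellow',625,52),('orange',542,42)): print(c,top(s,c,x,y,z=17))
E
python3 -m crank '[[-1,0,16,0,0,0,-1],[0,0,6,0,0,0,-1],[0,0,4,0,0,0,-1],[0,0,0,0,0,0,-1]]'
python3 -m crank '[[0,0,4,0,0,0,-1],[0,0,4,0,0,0,-1],[0,0,2,0,0,0,-1],[0,0,2,0,0,0,-1],[0,0,0,0,0,0,-1]]'
```

```text
yellow [626.34  51.76  -1.45  39.24  39.2 ]
orange [5.4352e+02 4.1730e+01 1.2000e-01 4.3160e+01 3.1990e+01]
t: 14.92
tool_pos: [633.3, -13.1, 34.9]
ee_rot: [0.0, 0.664, 0.748, 0.0]
contact_force: [-0.1, 0.1, -0.4]
opening: 0.458
gripper_force: 60.9
t: 15.33
tool_pos: [634.0, -12.9, 27.9]
ee_rot: [0.001, 0.664, 0.748, 0.0]
contact_force: [-12.3, -0.5, 29.2]
opening: 0.462
gripper_force: 64.6
```

```bash
python3 -m crank '[[0,0,-4,0,0,0,-1],[0,0,0,0,0,0,0.1],[0,0,0,0,0,0,0.2],[0,0,-20,0,0,0,0.2],[0,0,-40,0,0,0,0.3]]'|sed -n 2,6p
python3 -m crank '[[0,0,-40,0,0,0,0.8],[-21.8,-35,0,0,0,0,0.8],[-21.8,-35,0,0,0,0,0.8],[-21.8,-35,0,0,0,0,0.8],[-21.8,-35,0,0,0,0,0.8]]' >/dev/null
python3 -m crank '[[-21.8,-35,0,0,0,0,0.7],[-21.6,-34.9,0,0,0,0,0.6],[0,0,0,0,0,0,0.6],[0,0,0,0,0,0,0.6]]'
python3 - <<'E'
from h import *
s=eyes.snapshot('wrist'); 
g=top(s,'yellow',440,-168); print(g); plan(g[0],g[1],.12,16)
cv2.imwrite('pics/w6.png',s['pixels'])
E
```

```text
tool_pos: [628.6, -12.6, 80.3]
ee_rot: [-0.005, 0.663, 0.748, -0.004]
contact_force: [0.3, -0.1, -0.2]
opening: 0.651
gripper_force: 0.0
t: 16.5
tool_pos: [438.9, -169.1, 125.9]
ee_rot: [-0.0, 0.665, 0.747, -0.0]
contact_force: [0.7, 1.6, 0.2]
opening: 0.8
gripper_force: 0.0
[ 440.17 -167.45   -1.46   43.37   42.67]
pos [ 440.3 -167.7  126. ] psi 0.118 q7 0.43 | turn z -0.002 | shift before turn x,y 0.2 -0.1 | after turn 0.2 -0.1 | dz 110.0
```

View pics/w6.png

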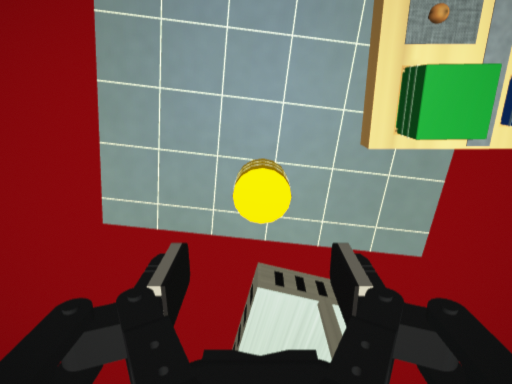

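```bash
python3 -m crank '[[0.1,0,36,0,0,0,0.5],[0,0,37,0,0,0,0.5],[0,0,37,0,0,0,0.5],[0,0,0,0,0,0,0.5],[0,0,0,0,0,0,0.3]]' | sed -n 2,4p
python3 -m crank '[[0,0,0,0,0,0,-1],[0,0,0,0,0,0,-1],[0,0,0,0,0,0,-1],[0,0,0,0,0,0,-1]]' 60
python3 -m crank '[[0,0,-40,0,0,0,-1],[0,0,-40,0,0,0,-1],[24.4,26.3,0,0,0,0,-1],[24.4,26.3,0,0,0,0,-1],[24.4,26.3,0,0,0,0,-1]]' >/dev/null
python3 -m crank '[[24.4,26.3,0,0,0,0,-1],[24.4,26.3,0,0,0,0,-1],[24.4,26.3,0,0,0,0,-1],[24.4,26.3,0,0,0,0,-1],[23.9,26.6,0,0,0,0,-1]]' >/dev/null
python3 -m crank '[[0,0,36,0,0,0,-1],[0,0,0,0,0,0,-1],[0,0,0,0,0,0,-1]]'
python3 - <<'E'
from h import *
plan(626,51.9,.12,60)
s=eyes.snapshot('wrist'); P=pose()[1]; print(top(s,'yellow',626,52,z=P[2]-16+46))
cv2.imwrite('pics/w7.png',s['pixels'])
E
```

```text
tool_pos: [439.7, -165.6, 14.7]
ee_rot: [-0.002, 0.663, 0.749, -0.001]
contact_force: [1.3, -0.9, 1.0]
t: 17.3
tool_pos: [442.2, -167.7, 18.1]
ee_rot: [0.002, 0.663, 0.748, 0.001]
contact_force: [0.7, -0.7, 3.4]
opening: 0.499
gripper_force: 61.1
t: 18.38
tool_pos: [624.9, 51.1, 59.0]
ee_rot: [-0.001, 0.663, 0.748, -0.002]
contact_force: [0.2, -0.9, -0.4]
opening: 0.496
gripper_force: 61.4
pos [624.9  51.1  59. ] psi 0.121 q7 -0.04 | turn z 0.001 | shift before turn x,y 0.6 1.2 | after turn 0.6 1.2 | dz -1.0
[624.74  54.04  -1.43  41.55  40.65]
```

View pics/w7.png

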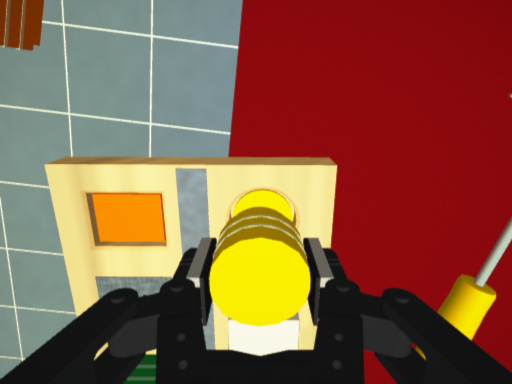

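```bash
python3 -m crank '[[0,0,16,0,0,0,-1],[0,0,6,0,0,0,-1],[0,0,4,0,0,0,-1],[0,0,0,0,0,0,-1]]'|sed -n 2,4p
python3 -m crank '[[0,0,4,0,0,0,-1],[0,0,4,0,0,0,-1],[0,0,2,0,0,0,-1],[0,0,2,0,0,0,-1],[0,0,0,0,0,0,-1]]'
python3 -m crank '[[0,0,-4,0,0,0,-1],[0,0,0,0,0,0,0.15],[0,0,0,0,0,0,0.25],[0,0,-20,0,0,0,0.25],[0,0,-40,0,0,0,0.3]]'|sed -n 2,6p
python3 -m crank '[[0,0,-40,0,0,0,0.3],[0,0,0,0,0,0,0.3],[0,0,0,0,0,0,0.3]]' | sed -n 2p
python3 - <<'E'
from h import *
s=eyes.snapshot('wrist'); cv2.imwrite('pics/w8.png',s['pixels'])
print(top(s,'orange',469,157)); plan(469,157,-.19,126)
s=eyes.snapshot('scene'); cv2.imwrite('pics/s8.png',s['pixels']); print([(a,back(s,ce,30)[:2].round(0)) for m,a,ce in blobs(s,'orange') ])
E
```

```text
tool_pos: [626.5, 50.3, 34.9]
ee_rot: [0.0, 0.664, 0.748, 0.0]
contact_force: [-0.5, 0.6, -0.6]
t: 19.18
tool_pos: [627.3, 50.7, 27.8]
ee_rot: [0.001, 0.664, 0.748, 0.0]
contact_force: [-12.7, -2.4, 28.6]
opening: 0.496
gripper_force: 64.7
tool_pos: [621.8, 50.9, 80.5]
ee_rot: [-0.004, 0.663, 0.748, -0.004]
contact_force: [0.3, 1.0, -0.4]
opening: 0.649
gripper_force: 0.0
tool_pos: [628.6, 51.6, 129.0]
[ 4.7154e+02  1.5384e+02 -1.7000e-01  4.1840e+01  3.4390e+01]
pos [626.9  51.4 126.7] psi 0.120 q7 -0.03 | turn z 0.310 | shift before turn x,y 123.8 -144.1 | after turn 73.9 -175.0 | dz 0.7
[(374, array([  726., -1041.])), (96, array([ 486., -500.])), (66, array([ 699., -320.])), (372, array([ 847., -300.])), (222, array([ 856., -277.])), (126, array([546.,  42.])), (233, array([469., 155.])), (108, array([678.,  18.])), (105, array([776., -28.])), (1430, array([565., 323.])), (130, array([744., 248.])), (95, array([741., 247.])), (207, array([685., 478.]))]
```

View pics/w8.png

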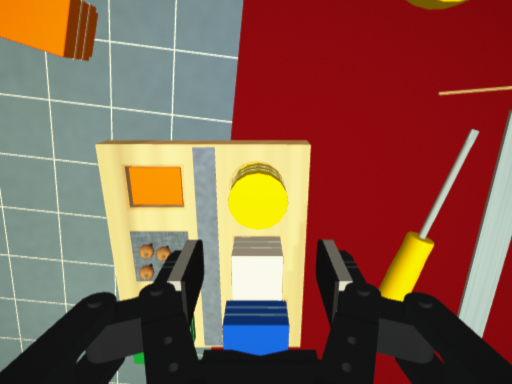

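```bash
python3 - <<'E'
from h import *
S={n:eyes.snapshot(n) for n in('scene','side')}
f=1.5625
for n,pts in dict(scene=[(545,422),(600,460),(573,500),(512,460)],side=[(280,485),(340,497),(300,577),(242,555)]).items():
    print(n,'foot z10',[back(S[n],np.array(p)/f,10)[:2].round(0).tolist() for p in pts])
for n,pts in dict(scene=[(590,375),(622,395)],side=[(350,462),(330,500)]).items():
    print(n,'tips z180',[back(S[n],np.array(p)/f,180)[:2].round(0).tolist() for p in pts])
for n,pts in dict(scene=[(297,212),(339,246)],side=[(486,226),(458,256)]).items():
    print(n,'bar ends z125',[back(S[n],np.array(p)/f,125)[:2].round(0).tolist() for p in pts])
for n,(u,v,w,h) in dict(scene=(300,210,130,130),side=(140,250,130,130)).items():
    cv2.imwrite(f'pics/hook_{n}.png',cv2.resize(S[n]['pixels'][v:v+h,u:u+w],None,fx=4.5,fy=4.5,interpolation=cv2.INTER_CUBIC))
a=cv2.imread('pics/hook_scene.png');b=cv2.imread('pics/hook_side.png'); cv2.imwrite('pics/hook.png',cv2.resize(np.hstack([a,b]),(800,400)))
E
```

```text
scene foot z10 [[500.0, 268.0], [499.0, 386.0], [595.0, 386.0], [604.0, 262.0]]
side foot z10 [[602.0, 264.0], [505.0, 247.0], [499.0, 387.0], [592.0, 389.0]]
scene tips z180 [[464.0, 293.0], [463.0, 353.0]]
side tips z180 [[455.0, 295.0], [453.0, 357.0]]
scene bar ends z125 [[488.0, -392.0], [499.0, -259.0]]
side bar ends z125 [[475.0, -371.0], [494.0, -255.0]]
```

View pics/hook.png

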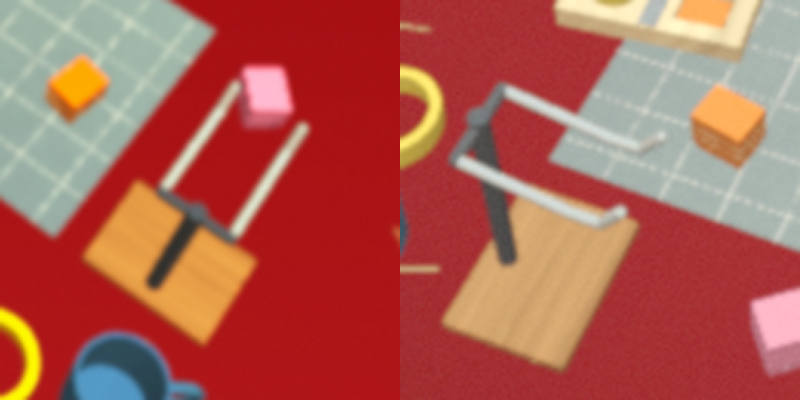

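The hook crops show the prongs running from the post over the wooden foot towards the robot, tips at about (240,85)/(300,128) in the left crop, so the seat is near (485,325) with its axis roughly along world x. Orange hasn't moved and is next.

```bash
python3 -m crank '[[0,0,0,0,0,0.11,0.8],[0,0,0,0,0,0.1,0.8],[0,0,0,0,0,0.1,0.8],[14.8,-34.9,0,0,0,0,0.8],[14.8,-34.9,0,0,0,0,0.8]]' >/dev/null
python3 -m crank '[[14.8,-34.9,0,0,0,0,0.8],[14.8,-34.9,0,0,0,0,0.8],[14.8,-34.9,0,0,0,0,0.8],[0,0,0,0,0,0,0.7],[0,0,0,0,0,0,0.7]]'|sed -n 2,3p
python3 - <<'E'
from h import *
s=eyes.snapshot('wrist'); cv2.imwrite('pics/w9.png',s['pixels'])
g=top(s,'orange',469,157,z=46); print(g); plan(g[0],g[1],g[2],16)
E
```

```text
tool_pos: [466.8, 158.0, 125.2]
ee_rot: [-0.0, 0.77, 0.638, -0.001]
[ 4.6917e+02  1.5657e+02 -1.8000e-01  4.7580e+01  3.7120e+01]
pos [468.5 156.8 125.5] psi -0.189 q7 -0.58 | turn z -0.009 | shift before turn x,y -0.1 0.7 | after turn -0.1 0.7 | dz 109.5
```

```bash
python3 -m crank '[[0,0,36,0,0,0,0.6],[0,0,37,0,0,0,0.6],[0,0,37,0,0,0,0.6],[0,0,0,0,0,0,0.6],[0,0,0,0,0,0,0.3]]' | sed -n 2,4p
python3 -m crank '[[0,0,0,0,0,0,-1],[0,0,0,0,0,0,-1],[0,0,0,0,0,0,-1],[0,0,0,0,0,0,-1]]' 60
python3 -m crank '[[0,0,-40,0,0,0,-1],[0,0,-40,0,0,-0.11,-1],[0,0,0,0,0,-0.1,-1],[0,0,0,0,0,-0.1,-1],[-30.9,14.8,0,0,0,0,-1]]' >/dev/null
python3 -m crank '[[-30.9,14.8,0,0,0,0,-1],[-30.9,14.8,0,0,0,0,-1],[-30.8,14.8,0,0,0,0,-1],[0,0,36,0,0,0,-1],[0,0,0,0,0,0,-1]]' >/dev/null
python3 -m crank '[[0,0,0,0,0,0,-1],[0,0,0,0,0,0,-1]]'
python3 - <<'E'
from h import *
plan(542.5,41.8,.12,60)
s=eyes.snapshot('wrist'); P=pose()[1]; print(top(s,'orange',542,42,z=P[2]-16+46))
hsv=cv2.cvtColor(s['pixels'],cv2.COLOR_BGR2HSV); g=cv2.inRange(hsv,(5,150,60),(22,255,255)); e=np.array([np.cos(.12),np.sin(.12)])
for r in range(170,320,10):
    c=np.flatnonzero(g[r,120:400])+120
    if len(c)>20:
        z=17 if r<200 else 90; a,b=[back(s,(q,r),z)[:2] for q in (c[0]-.5,c[-1]+.5)]; print(r,c[0],c[-1],z,np.hypot(*(b-a)).round(1),(((a+b)/2-P[:2])@e).round(1))
cv2.imwrite('pics/w10.png',s['pixels'])
E
```

```text
tool_pos: [468.0, 155.1, 14.4]
ee_rot: [-0.001, 0.772, 0.636, -0.003]
contact_force: [-0.1, 0.5, 0.9]
t: 21.68
tool_pos: [470.4, 157.1, 18.0]
ee_rot: [0.001, 0.771, 0.637, 0.001]
contact_force: [-0.4, 0.5, -1.1]
opening: 0.546
gripper_force: 63.0
t: 22.68
tool_pos: [542.8, 42.4, 61.5]
ee_rot: [0.0, 0.663, 0.749, 0.001]
contact_force: [-0.1, 1.5, -0.4]
opening: 0.549
gripper_force: 63.2
pos [542.8  42.4  61.5] psi 0.121 q7 -0.02 | turn z 0.001 | shift before turn x,y -0.5 -0.4 | after turn -0.5 -0.4 | dz 1.5
[5.4278e+02 4.3790e+01 1.2000e-01 4.6590e+01 3.7310e+01]
200 221 371 90 57.8 13.5
210 221 363 90 55.3 12.1
220 211 308 90 38.3 -0.5
240 203 365 90 65.1 9.3
250 201 318 90 47.6 -0.4
260 201 318 90 48.2 -0.4
270 202 317 90 47.9 -0.4
280 203 316 90 47.6 -0.4
290 203 315 90 47.7 -0.6
300 204 315 90 47.8 -0.4
310 204 314 90 47.9 -0.6
```

Aligned; press it in, then look.

```bash
python3 -m crank '[[0,0,16,0,0,0,-1],[0,0,6,0,0,0,-1],[0,0,4,0,0,0,-1],[0,0,0,0,0,0,-1]]'|sed -n 2,4p
python3 -m crank '[[0,0,4,0,0,0,-1],[0,0,4,0,0,0,-1],[0,0,2,0,0,0,-1],[0,0,2,0,0,0,-1],[0,0,0,0,0,0,-1]]'
python3 -m crank '[[0,0,-4,0,0,0,-1],[0,0,0,0,0,0,0.2],[0,0,0,0,0,0,0.3],[0,0,-20,0,0,0,0.3],[0,0,-40,0,0,0,0.3]]'|sed -n 2,6p
python3 -m crank '[[-10,0,-40,0,0,0,0.3],[-40,0,-35,0,0,0,0.3],[-20,0,-35,0,0,0,0.3],[0,0,0,0,0,0,0.3],[0,0,0,0,0,0,0.3]]'
python3 - <<'E'
from h import *
s=eyes.snapshot('wrist'); cv2.imwrite('pics/w11.png',cv2.resize(s['pixels'],(768,576)))
for c in PL:
    v=np.array(PL[c]); Rm=np.array([[np.cos(.12),-np.sin(.12)],[np.sin(.12),np.cos(.12)]]); q=Rm@v+[591.3,-16.7]; z=22+DIM[c][2]
    print(c,q.round(1),top(s,c,*q,z=z))
S=eyes.snapshot('scene'); cv2.imwrite('pics/s11.png',S['pixels'][130:290,170:330])
E
```

```text
tool_pos: [542.5, 42.0, 34.5]
ee_rot: [0.0, 0.663, 0.749, 0.0]
contact_force: [-1.6, -0.4, -0.6]
t: 23.48
tool_pos: [543.2, 41.8, 27.1]
ee_rot: [0.0, 0.663, 0.748, 0.0]
contact_force: [-14.0, 0.4, 32.2]
opening: 0.547
gripper_force: 67.4
tool_pos: [538.1, 40.7, 81.4]
ee_rot: [-0.004, 0.663, 0.748, -0.004]
contact_force: [1.0, 0.1, -0.7]
opening: 0.651
gripper_force: 0.0
t: 24.32
tool_pos: [551.5, -21.4, 190.5]
ee_rot: [0.002, 0.665, 0.747, 0.001]
contact_force: [-0.1, 0.9, 0.1]
opening: 0.649
gripper_force: 0.0
blue [640.7 -75.2] [ 6.4044e+02 -7.4400e+01  1.1000e-01  5.4990e+01  3.4510e+01]
white [633.  -11.7] [ 6.3417e+02 -1.1100e+01  1.2000e-01  3.9100e+01  3.8550e+01]
yellow [625.3  51.9] [630.43  10.72  -1.45 146.54  58.93]
green [557.3 -85.3] [ 5.5901e+02 -8.5100e+01  1.2000e-01  4.7920e+01  4.6570e+01]
orange [541.9  41.8] [5.4301e+02 4.1970e+01 1.4000e-01 4.8130e+01 3.8350e+01]
```

View pics/w11.png

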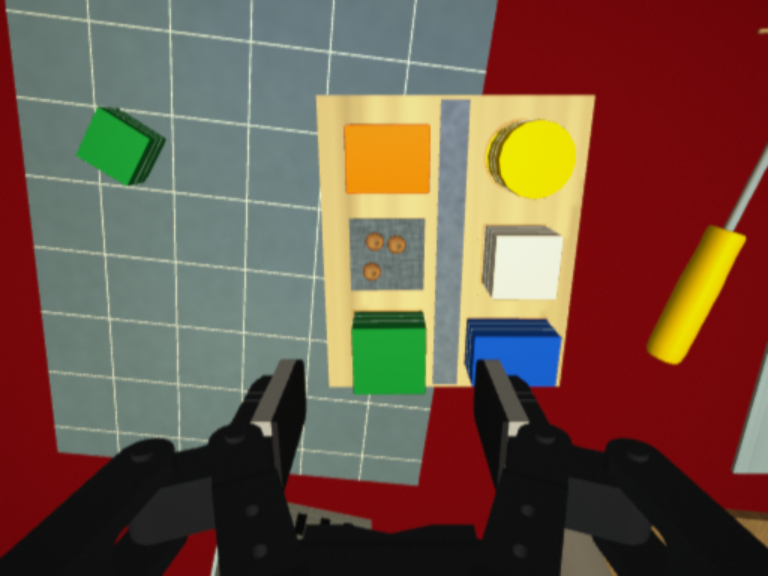

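All five blocks sit flush and straight: orange (387,158), yellow (533,158), white (523,262), green (389,352), blue (513,358). Now to the basket, visible at (330,520).

```bash
python3 -m crank '[[-35.7,-12.9,-7,0,0,0,0.3],[-35.7,-12.9,-7,0,0,0,0.3],[-35.7,-12.9,-7,0,0,0,0.3],[-35.7,-12.9,-7,0,0,0,0.3],[-35.7,-12.9,-7,0,0,0,1]]' >/dev/null
python3 -m crank '[[-35.7,-12.9,-7,0,0,0.1,1],[0,0,0,0,0,0.12,1],[0,0,0,0,0,0,1],[0,0,0,0,0,0,1]]'
python3 - <<'E'
from h import *
s=eyes.snapshot('wrist'); cv2.imwrite('pics/w12.png',cv2.resize(s['pixels'],(768,576))); plan(488,-320,-.1,150)
E
```

```text
t: 25.17
tool_pos: [498.5, -239.7, 228.7]
ee_rot: [-0.002, 0.74, 0.673, -0.0]
contact_force: [1.3, -0.3, -0.1]
opening: 0.997
gripper_force: 0.0
pos [ 498.9 -239.   228.9] psi -0.094 q7 0.32 | turn z 0.006 | shift before turn x,y -81.7 -3.2 | after turn -81.7 -2.7 | dz 78.9
```

View pics/w12.png

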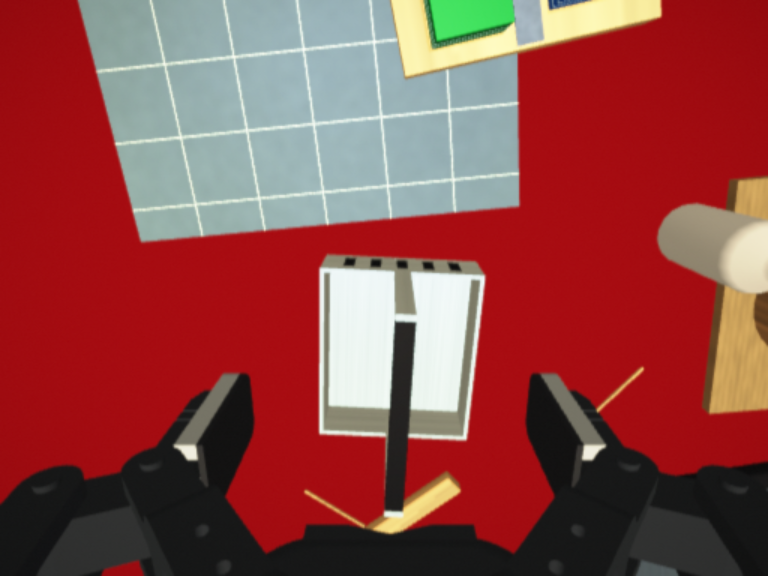

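The basket's bar runs from (405,318) to (393,514) in this picture.

```bash
python3 - <<'E'
from h import *
s=eyes.snapshot('wrist'); f=1.5
a=back(s,(405/f,318/f),125)[:2]; b=back(s,(393/f,514/f),125)[:2]; d=a-b
print(a,b,np.hypot(*d),'yaw',np.arctan2(-d[0],d[1]))
k=[back(s,np.array(p)/f,40)[:2].round(1) for p in ((325,267),(484,275),(320,434),(466,438))]; print(k,'centre',np.mean(k,0))
c=(a+b)/2; plan(*c,np.arctan2(-d[0],d[1]),101)
E
```

```text
[ 505.47217128 -259.88788641] [ 486.43005192 -394.55471892] 136.00646340563992 yaw -0.14047043310394855
[array([ 450.6, -249.1]), array([ 565. , -265.8]), array([ 427.5, -389. ]), array([ 545.8, -403.6])] centre [ 497.225 -326.875]
pos [ 499.1 -238.9  229.2] psi -0.094 q7 0.32 | turn z 0.047 | shift before turn x,y -88.3 5.1 | after turn -87.9 9.3 | dz 128.2
```

```bash
python3 -m crank '[[0,0,0,0,0,0.046,0.5],[-29.3,3,10,0,0,0,0.3],[-29.3,3,20,0,0,0,0.3],[-29.3,3.2,30,0,0,0,0.3],[0,0,0,0,0,0,0.3]]' >/dev/null
python3 -m crank '[[0,0,0,0,0,0,0.3],[0,0,0,0,0,0,0.3]]' | sed -n 2,3p
python3 - <<'E'
from h import *
plan(496.2,-327,-.14,102)
s=eyes.snapshot('wrist'); cv2.imwrite('pics/w13.png',s['pixels'])
hsv=cv2.cvtColor(s['pixels'],cv2.COLOR_BGR2HSV)
for r in range(150,330,15):
    c=np.flatnonzero(hsv[r,200:320,2]<60)+200
    if len(c): print(r,c[0],c[-1],back(s,((c[0]+c[-1])/2,r),125)[:2].round(1))
E
```

```text
tool_pos: [496.0, -327.5, 170.5]
ee_rot: [-0.001, 0.756, 0.655, 0.0]
pos [ 496.  -327.5  170.5] psi -0.142 q7 0.44 | turn z -0.002 | shift before turn x,y 0.5 0.1 | after turn 0.5 0.1 | dz 68.5
150 250 250 [ 496.6 -284. ]
165 250 251 [ 495.5 -293.2]
180 250 267 [ 498.9 -303.2]
195 251 267 [ 497.9 -313. ]
210 251 266 [ 496.1 -322.9]
225 251 266 [ 494.6 -333.2]
240 200 318 [ 493.4 -343.9]
255 200 319 [ 492.2 -355. ]
270 200 319 [ 490.5 -366.3]
285 200 319 [ 488.8 -378.1]
300 251 266 [ 486.4 -390.1]
```

```bash
python3 -m crank '[[0,-0.3,30,0,0,0,0.2],[0,0,30,0,0,0,0.2],[0,0,8.5,0,0,0,0.2],[0,0,0,0,0,0,0.2],[0,0,0,0,0,0,0.2]]' | sed -n 2,4p
python3 -m crank '[[0,0,0,0,0,0,-1],[0,0,0,0,0,0,-1],[0,0,0,0,0,0,-1],[0,0,0,0,0,0,-1],[0,0,0,0,0,0,-1]]' 100
python3 -m crank '[[0,0,0,0,0,0,-1],[0,0,-10,0,0,0,-1],[0,0,-30,0,0,0,-1],[0,0,-30,0,0,0,-1],[0,0,-12,0,0,0,-1]]'
python3 -m crank '[[0,0,0,0,0,0,-1],[0,0,0,0,0,0,-1]]'
python3 - <<'E'
from h import *
plan(440,0,0,184)
S=eyes.snapshot('side'); f=1.5625; p=np.array((418,545))/f; print('pink',back(S,p,46)); 
# hook refine: bright prongs in scene/side
s=eyes.snapshot('scene')
o=[]
for n,sn,(u,v,w,h) in (('scene',s,(300,210,130,130)),('side',S,(140,250,130,130))):
    o.append(cv2.resize(sn['pixels'][v:v+h,u:u+w],(400,400),interpolation=cv2.INTER_CUBIC))
cv2.imwrite('pics/x14.png',cv2.resize(S['pixels'],(768,576)))
E
```

```text
tool_pos: [495.8, -328.8, 103.8]
ee_rot: [0.001, 0.756, 0.654, 0.0]
contact_force: [0.5, 0.7, -0.6]
t: 26.73
tool_pos: [495.2, -330.0, 104.3]
ee_rot: [0.001, 0.757, 0.654, 0.0]
contact_force: [-1.8, 1.5, 6.8]
opening: 0.111
gripper_force: 97.8
t: 27.15
tool_pos: [496.3, -330.6, 188.8]
ee_rot: [0.003, 0.757, 0.654, 0.001]
contact_force: [1.0, -1.8, -1.7]
opening: 0.114
gripper_force: 98.0
t: 27.32
tool_pos: [494.8, -329.5, 184.3]
ee_rot: [0.0, 0.757, 0.654, 0.0]
contact_force: [-0.5, 0.3, -3.2]
opening: 0.117
gripper_force: 98.0
pos [ 494.8 -329.5  184.3] psi -0.146 q7 0.44 | turn z -0.146 | shift before turn x,y 318.0 -102.1 | after turn 329.5 -54.8 | dz 0.3
pink [356.95529389 297.13903023  46.        ]
```

View pics/x14.png

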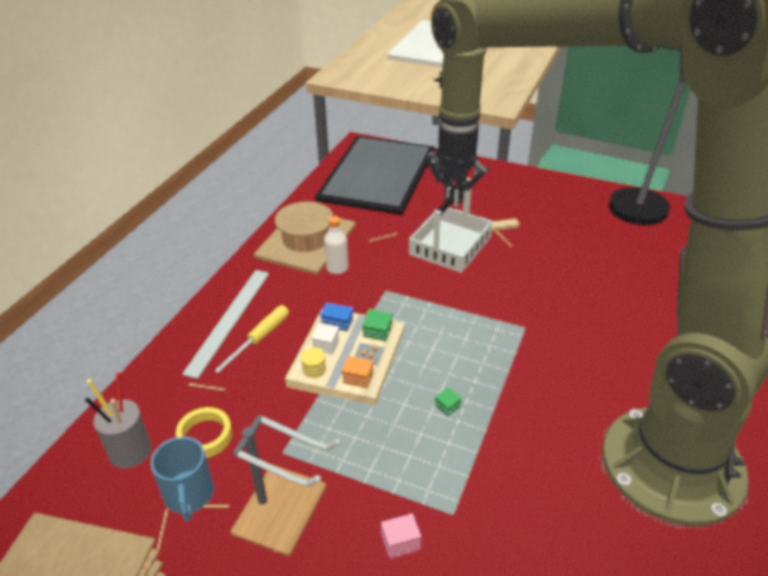

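```bash
python3 - <<'E'
from h import *
S={n:eyes.snapshot(n) for n in('scene','side')}
P=[S[n]['mtx']@S[n]['world_to_cam'][:3] for n in S]
def tri(a,b):
    X=cv2.triangulatePoints(P[0],P[1],np.float64(a).reshape(2,1),np.float64(b).reshape(2,1)); X=(X[:3]/X[3]).ravel(); return X.round(1), (proj(S['scene'],X)-a).round(1)
print('Atip',tri((377.3,237.6),(223.8,294.8))); print('Btip',tri((398.5,251.3),(212.1,318.9)))
print('Abase',tri((353,271.7),(173.1,278.6))); print('Bbase',tri((376.4,287.3),(158.8,301.3)))
# model fit of hook: tips + bases + foot corners
from scipy.optimize import least_squares
mod={(-28,-32,180):((377.3,237.6),(223.8,294.8)),(-28,32,180):((398.5,251.3),(212.1,318.9)),
 (115,-65,10):((512/1.5625,460/1.5625),(242/1.5625-1000,0)),}
q=1.5625
foot={'scene':{(15,-65):(545,422),(15,65):(600,460),(115,65):(573,500),(115,-65):(512,460)},'side':{(115,-65):(280,485),(15,-65):(340,497),(15,65):(300,577),(115,65):(242,555)}}
def res(p):
    c,s=np.cos(p[2]),np.sin(p[2]); W=lambda v:np.array([p[0]+c*v[0]-s*v[1],p[1]+s*v[0]+c*v[1],v[2]]); r=[]
    for v,(a,b) in list(mod.items())[:2]: r+=list((proj(S['scene'],W(v))[0]-a))+list((proj(S['side'],W(v))[0]-b))
    for n in foot:
        for k,v in foot[n].items(): r+=list(proj(S[n],W((*k,10)))[0]-np.array(v)/q)
    return np.array(r)
r=least_squares(res,[485,325,0],x_scale=[10,10,.1],loss='soft_l1'); print(r.x.round(3)); print(res(r.x).reshape(-1,2).round(1).tolist())
E
python3 -m crank '[[30,0,0,0,0,-0.05,-1],[35,-6,0,0,0,-0.05,-1],[35,-6,0,0,0,-0.04,-1],[35,-6,0,0,0,0,-1],[35,-6,0,0,0,0,-1]]' >/dev/null
python3 -m crank '[[35,-6,0,0,0,0,-1],[35,-6,0,0,0,0,-1],[35,-6,0,0,0,0,-1],[35,-6,0,0,0,0,-1],[20,-6,0,0,0,0,-1]]'
```

```text
Atip (array([457.5, 289.8, 177.2]), array([[0.2, 0.5]]))
Btip (array([454.8, 351.2, 175. ]), array([[-0., -0.]]))
Abase (array([579.4, 290.8, 172.4]), array([[0.1, 0.2]]))
Bbase (array([576.6, 355.6, 173.1]), array([[-0.2, -0.6]]))
[4.84570e+02 3.21796e+02 3.50000e-02]
[[0.1, -0.1], [0.4, -1.6], [1.0, -0.4], [-0.9, -1.0], [-3.4, -1.8], [0.6, -0.2], [1.1, 1.7], [0.1, -0.7], [0.5, -0.9], [-0.6, 3.8], [0.5, 0.5], [-2.3, -0.2]]
t: 28.35
tool_pos: [450.2, 5.5, 183.5]
ee_rot: [-0.001, 0.708, 0.707, -0.0]
contact_force: [-0.2, 0.4, -2.6]
opening: 0.115
gripper_force: 97.9
```

```bash
python3 -m crank '[[35,-3,0,0,0,-0.03,-1],[35,-3,0,0,0,0,-1],[35,-4,0,0,0,0,-1],[35,-5,0,0,0,0,-1],[35,-6,0,0,0,0,-1]]' >/dev/null
python3 -m crank '[[35,0,0,0,0,0,-1],[35,2,0,0,0,0,-1],[35,2,0,0,0,0,-1],[35,2,0,0,0,0,-1],[0,0,0,0,0,0,-1]]' >/dev/null
python3 -m crank '[[0,0,0,0,0,0,-1],[0,0,0,0,0,0,-1]]'
python3 - <<'E'
from h import *
plan(484.6,322,.03,184)
cv2.imwrite('pics/z.png',eyes.snapshot('side')['pixels'])
E
```

```text
t: 29.35
tool_pos: [429.6, 314.7, 183.2]
ee_rot: [-0.0, 0.699, 0.716, -0.001]
contact_force: [-1.0, -0.2, -2.1]
opening: 0.113
gripper_force: 97.9
pos [429.6 314.7 183.2] psi 0.024 q7 -0.70 | turn z -0.006 | shift before turn x,y 6.0 55.2 | after turn 5.6 55.2 | dz -0.8
```

```bash
python3 -m crank '[[6,14,0,0,0,0,-1],[0,14,0,0,0,0,-1],[0,14,0,0,0,0,-1],[0,13,0,0,0,0,-1],[0,0,0,0,0,0,-1]]'
python3 -m crank '[[0,0,10,0,0,0,-1],[0,0,10,0,0,0,-1],[0,0,6,0,0,0,-1],[0,0,4,0,0,0,-1],[0,0,0,0,0,0,-1]]'
```

```text
t: 29.82
tool_pos: [488.0, 320.0, 184.1]
ee_rot: [0.001, 0.701, 0.714, 0.0]
contact_force: [0.6, -1.0, -2.6]
opening: 0.113
gripper_force: 98.0
t: 30.23
tool_pos: [483.5, 322.4, 152.9]
ee_rot: [-0.0, 0.698, 0.716, -0.001]
contact_force: [-0.0, -0.5, -2.3]
opening: 0.114
gripper_force: 98.0
```

```bash
python3 -m crank '[[0,0,3,0,0,0,-1],[0,0,3,0,0,0,-1],[0,0,0,0,0,0,-1]]'|sed -n 2,4p
python3 -m crank '[[0,0,1.5,0,0,0,-1],[0,0,0,0,0,0,-1]]'|sed -n 2,4p
python3 -m crank '[[0,0,1.5,0,0,0,-1],[0,0,0,0,0,0,-1]]'|sed -n 2,4p
```

```text
tool_pos: [485.0, 323.4, 149.2]
ee_rot: [0.0, 0.698, 0.716, 0.0]
contact_force: [-1.3, 0.0, -0.5]
tool_pos: [485.0, 323.4, 149.1]
ee_rot: [0.0, 0.699, 0.716, 0.001]
contact_force: [-3.6, -2.3, 6.7]
tool_pos: [485.1, 323.4, 149.0]
ee_rot: [0.001, 0.699, 0.716, 0.001]
contact_force: [-5.4, -3.8, 13.6]
```

```bash
python3 -m crank '[[0,0,-2,0,0,0,-1],[0,0,0,0,0,0,-0.5],[0,0,0,0,0,0,-0.2],[0,0,0,0,0,0,0.2],[0,0,0,0,0,0,0.2]]'
python3 -m crank '[[0,0,-10,0,0,0,0.2],[0,0,-20,0,0,0,0.2],[0,0,-30,0,0,0,0.2],[0,0,-40,0,0,0,0.2],[0,0,-20,0,0,0,0.2]]'
python3 - <<'E'
from h import *
s=eyes.snapshot('wrist'); hsv=cv2.cvtColor(s['pixels'],cv2.COLOR_BGR2HSV)
for r in range(150,330,12):
    c=np.flatnonzero(hsv[r,215:305,2]<60)+215
    if len(c): print(r,c[0],c[-1],back(s,((c[0]+c[-1])/2,r),170)[:2].round(1))
S={n:eyes.snapshot(n) for n in('scene','side')}
for n in S: print(n,{c:[(a,back(S[n],ce,45)[:2].round(0).tolist()) for m,a,ce in blobs(S[n],c) if 350<back(S[n],ce,45)[0]<680 and abs(back(S[n],ce,45)[1])<220] for c in ('blue','yellow','green','orange')})
E
```

```text
t: 31.23
tool_pos: [484.9, 323.0, 147.3]
ee_rot: [0.0, 0.699, 0.716, 0.0]
contact_force: [-0.3, 0.3, -0.6]
opening: 0.599
gripper_force: 0.0
t: 31.65
tool_pos: [485.9, 324.0, 272.8]
ee_rot: [0.001, 0.698, 0.716, 0.003]
contact_force: [-0.4, 1.3, 0.0]
opening: 0.601
gripper_force: 0.0
162 252 264 [484.7 346.9]
174 252 264 [484.9 337.1]
186 252 264 [485.1 327. ]
198 252 264 [485.4 316.7]
210 252 264 [485.6 306.2]
222 252 264 [485.9 295.3]
234 252 264 [486.1 284.3]
246 252 264 [486.4 272.9]
scene {'blue': [(209, [641.0, -75.0])], 'yellow': [(245, [630.0, 52.0])], 'green': [(119, [391.0, 35.0]), (243, [561.0, -86.0])], 'orange': [(229, [546.0, 43.0])]}
side {'blue': [(205, [640.0, -74.0])], 'yellow': [], 'green': [(207, [559.0, -85.0]), (143, [371.0, 48.0])], 'orange': [(221, [539.0, 45.0])]}
```

```bash
python3 -m crank '[[-25,0,-5,0,0,0,0.2],[-35,5,0,0,0,0,0.2],[-35,10,0,0,0,0,0.2],[-35,10,0,0,0,0,0.2],[-35,10,0,0,0,0,0.2]]' >/dev/null
python3 -m crank '[[-35,10,0,0,0,0,0.2],[0,0,0,0,0,0,0.2],[0,0,0,0,0,0,0.2],[0,0,0,0,0,0,0.2]]' | sed -n 1,4p
python3 - <<'E'
from h import *
s=eyes.snapshot('wrist'); hsv=cv2.cvtColor(s['pixels'],cv2.COLOR_BGR2HSV)
for c in PL:
    Rm=np.array([[np.cos(.12),-np.sin(.12)],[np.sin(.12),np.cos(.12)]]); q=Rm@PL[c]+[591.3,-16.7]
    print(c,q.round(1),top(s,c,*q,z=22+DIM[c][2],rad=25))
for y in (290,322,350):
    u,v=proj(s,[485,y,170])[0]; 
    if 0<v<384 and 40<u<470:
        w=hsv[int(v),int(u)-40:int(u)+40,2]; c=np.flatnonzero(w<60)+int(u)-40; print(y,(u.round(),v.round()),(c[0],c[-1],back(s,((c[0]+c[-1])/2,int(v)),170)[:2].round(1)) if len(c) else None)
E
```

```text
t: 32.55
tool_pos: [533.9, 124.6, 271.5]
ee_rot: [-0.001, 0.699, 0.716, -0.001]
contact_force: [0.2, -0.2, 0.5]
blue [640.7 -75.2] None
white [633.  -11.7] None
yellow [625.3  51.9] [627.57  50.99   0.67  44.4   44.22]
green [557.3 -85.3] [ 5.5927e+02 -8.5890e+01  1.4000e-01  4.7920e+01  4.7660e+01]
orange [541.9  41.8] [5.4301e+02 4.2410e+01 1.1000e-01 4.8440e+01 3.8550e+01]
  return _methods._mean(a, axis=axis, dtype=dtype,
  ret = ret.dtype.type(ret / rcount)
```

```bash
python3 - <<'E'
from h import *
b={}
for n in ('scene','side'):
    s=eyes.snapshot(n); hsv=cv2.cvtColor(s['pixels'],cv2.COLOR_BGR2HSV); m=((hsv[...,2]>185)&(hsv[...,1]<50)).astype(np.uint8)
    k,l,st,ce=cv2.connectedComponentsWithStats(m); print(n,[(int(st[i,4]),back(s,ce[i],50)[:2].round(0).tolist()) for i in range(1,k) if st[i,4]>30 and np.hypot(*(back(s,ce[i],50)[:2]-[633,-12]))<40])
    p=[proj(s,[485.3,322+d,165])[0] for d in(-20,0,20)]; print('bar px values',[int(hsv[int(v)-2:int(v)+3,int(u)-2:int(u)+3,2].min()) for u,v in p], p[1].round(0))
E
```

```text
scene [(411, [619.0, -9.0])]
bar px values [36, 35, 36] [382. 255.]
side [(269, [632.0, -6.0])]
bar px values [49, 44, 51] [206. 306.]
```

Everything is in place: the bar hangs dark on the seat in both views and the blocks are in their plots.

```bash
python3 -c "
from bench import job; print(job.close_job())"
```

```text
the job is handed in; nothing more can be done
None
```

I pressed all five blocks home in their own plots, hung the basket by its bar on both prongs and let go, and handed the job in at about 33 s of robot time; no verdict came back.

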